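# Free the linkage arms with the fork and box them

## Robot

A 6-joint arm with a two-finger parallel gripper is mounted at the origin on the work surface. World frame = base frame: x ahead of the robot, y to its left, z up, the work surface at z = 0. Lengths are in m, angles in rad, forces in N, time in s.
With the tool pointing down it reaches from about 0.375 to 0.9 m from the base axis. Payload 3.1 kg.
Tool frame: the origin (TCP) lies midway between the tips of the shut fingers; the grasp point (between the pads) lies 19 mm behind it; z points along the fingers, y is the line along which they close (so a half turn about z gives the same grasp; the last joint's range is limited). The gripper opens to 85 mm and grips with 20 to 120 N. Pads are 22 mm wide; open, the fingers measure 114 mm over their backs; the gripper's body (76 mm by 85 mm) begins 54 mm behind the grasp point. The pads swing forward as they close: fully open they stand 13 mm farther back than shut.
Start: joints at [0.956, 0.527, 1.433, -0, 1.181, -0.178], TCP at [0.264, 0.566, 0.207] pointing down, gripper open.
Joint ranges: [-3.08, 3.08], [-0.75, 2.2], [0.22, 2.44], [-1.43, 4.57], [0, 2.65], [-2.85, 2.85]. Speed limits (rad/s): [2.79, 2.79, 3.14, 3.14, 3.14, 3.14].

## Interface

Orientations are given as a unit quaternion [x, y, z, w].
In Python, from station import manip gives the robot as it stands.
- The arm moves only by the tool step_arm, never from a script. Its argument "targets" is text: rows parted by semicolons, each of 4 numbers parted by spaces: the shift along the tool's x, y, z in mm, then the turn about the tool's z in degrees. A call has 1 to 12 rows; each row is the pose to reach, as a shift and turn from the pose commanded when the call began, along the tool's axes at that moment; what a row does not reach only later rows make up. A row lasts 1/10 s, in which the tool goes at most 50 mm and 8.59 degrees, less where a joint would pass 70% of its speed; a pose out of reach is approached as far as the arm can. A call with a gripper value outside its range is refused whole. "gripper" is the closure, from 0 (fully open) to 1 (shut), set as the call begins (left out, the last holds). The fingers move at their own pace and stop on an object; "squeeze" is the grip in N (left out, the last holds). Time passes only in rows, so rows that repeat a pose let the fingers close. It gives the time, the measured TCP pose, the force, the opening and the grip force at its end, in the units of the state.
- manip.sense(): the state, without advancing time (a new reading comes with each control period).
- manip.snapshot(name): name is "scene" or "top" or "wrist"; returns the picture (400x640x3 uint8, red, green, blue); there is no depth.
- manip.get_calibration(name): a dict with "fov_y" (degrees; the focal length in pixels is half the picture's height over the tangent of half this angle, whatever the lens; pixels are square), "cx", "cy" (the principal point, pixels), "k1" (the pictures are not rectified: a ray, as slopes to the right and down, at radius r is drawn at 1 + k1 r^2 times it, then the intrinsics apply), "extrinsics" (4x4, takes a point from camera to world coordinates); the wrist camera has in their place "tool_from_camera" (4x4, takes a point from camera to tool coordinates, whose origin is the TCP and whose axes are the flange's). Camera axes: x right, y down, z forward; pixel columns grow to the right and rows downward; lengths in m; the calibration is good to about 2 mm. A picture is of the moment at which its call begins: read the wrist's pose just before it. get_calibration takes no time and is no camera call.
- manip.sign_off(): hands the job in; it is judged then, once.
Trained networks look in the newest picture that a camera, given by its name, has taken for a name from the list of things; names that differ only in an ending like _2 or _b are one class to them, and where a whole thing is asked for, a point or a joint stands for the part that bears it (a point fixed in the world has none). Each returns a list of dicts, best first, with "p" (0 to 1); they miss things now and then, are a little off and sometimes report something else, mostly with a low value. They report only what shows in the picture. A call takes as long as a camera call. They do not tell look-alikes from the thing itself.
- manip.recognise(camera, query): "position" ([column, row] in pixels, amid what is visible of it).
- manip.masks_of(camera, query): "pixels" (400x640 bool, what is visible of it) and "position" ([column, row] in pixels, amid what is visible of it).
- manip.mark_of(camera, query): "position" ([column, row] in pixels: a listed point, or the origin of a listed thing).
The state is a dict: "t": time; "q": joint angles; "qd": joint speeds; "tau": joint torques, N m; "tcp_pos": TCP position; "tool_rot": TCP orientation; "force": force on the tool from outside, world axes, zero at the start; "ft_torque": the same for the moment, N m; "finger_gap": opening from 0.0 (shut) to 1.0 (fully open); "gripper_force": force on a finger pad.
Only numpy, scipy, OpenCV 4.12 (cv2) and the standard library are available. Lean on these libraries where they do the work, as an engineer would, in place of code of your own. Each camera call takes 0.05 s, during which the arm holds its last target. There are 200 camera calls.

## Task

Use the forked tool to push back the red collar of each spring bar that still holds a linkage arm, so that every arm drops free, and stand the tool back upright on its blue mat. Lay all the arms in the clear bin and only then lower its cover gently until it is fully shut, touching the spring bars with nothing but the fork and leaving the spray can and the jar where they are.

Things in the scene. Friction and masses are not known exactly. Their poses are not given: they have to be found in the camera images.
- fork_mid (a point): Centre of the loose forked tool (180 g, 100 mm tall, z up, same after a half turn), standing on its two tines. Yellow handle 18 x 18 mm, from 6 mm below to 50 mm above this point; under it a steel yoke 42 (x) x 20 (y) mm, 12 mm high; then two tines 32 mm long, each 12 (x) x 20 (y) mm, 18 mm apart in x: the gap straddles a bar running along y. Feet 50 mm below this point.
- toolmat: Thin fixed blue mat for the tool, 150 (x) x 130 (y) x 3 mm high; origin at the centre of its underside.
- bin: Fixed clear parts bin, outside 170 (x) x 160 (y) x 50 mm high, walls and floor 4 mm; origin at the centre of its underside, x points to the hinge side.
- cover (a joint): Hinge angle of the bin's clear cover (rad): 0 shut on the rim, grows as it opens, about 1.6 standing up (to 1.9). Stiff friction hinge: it stays where it is left, and takes about 1.5 N at the free edge to move. The cover is 170 (x) x 160 (y) mm and 8 mm thick.
- cover_hinge (a point): Centre of the cover's hinge line (along the bin's y) on the far (bin +x) rim, 85 mm from the bin's centre and 50 mm above its underside; the shut cover reaches 170 mm from here towards the bin's -x, its underside level with this point. Its axes turn with the cover.
- cover_handle (a point): Tip of the orange knob on the cover's outer face, 140 mm from the hinge line and midway along the bin's y; the knob stands 35 mm off the face. The face beside it is free to be pushed.
- stand1: Grey fixed stand 1 (always there), origin under its base plate of 140 (x: -75 to 65 mm) x 130 x 12 mm, black rubber top. Spring bar pin1 runs along y at x = +21 mm, z = 94 mm, through aluminium posts 16 mm wide in x and 104 mm high: lugs at y = -60 to -52 and -30 to -22 mm (the arm's eye is on the bar between them), spring's end post at y = 56 to 64 mm. From y = -22 to 14 mm the bar is bare: room for the fork.
- pin1: Spring bar of stand1: level steel bar, 8 mm diameter, with a red collar of 30 mm diameter, 6 mm thick. Origin on the bar's axis at the collar's -y face; y along the bar. Pushing the collar to +y (1.5 N at first, 4.5 N at the end, travel 34 mm) draws the tip out of the lugs; from about 27 mm on the arm falls free. It springs back when let go.
- link1_mid (a point): Centre of brass arm 1 (120 g; may be absent), pinned in stand1 at first, leaning to the stand's -x; freed, it falls that way onto the rubber. 124 mm long along z (foot at -z, pinned eye 22 mm from the centre to +z), 14 mm thick along y, 24 mm wide along x at ends and eye (else 22). Fallen, it lies 24 mm high with its foot between the lugs under the bar, its centre of mass 23 mm clear: draw it 45 mm to -x before lifting.
- stand2: Grey fixed stand 2 (always there), origin under its base plate of 140 (x: -75 to 65 mm) x 130 x 12 mm, black rubber top. Spring bar pin2 runs along y at x = +21 mm, z = 94 mm, through aluminium posts 16 mm wide in x and 104 mm high: lugs at y = -60 to -52 and -30 to -22 mm (the arm's eye is on the bar between them), spring's end post at y = 56 to 64 mm. From y = -22 to 14 mm the bar is bare: room for the fork.
- pin2: Spring bar of stand2: level steel bar, 8 mm diameter, with a red collar of 30 mm diameter, 6 mm thick. Origin on the bar's axis at the collar's -y face; y along the bar. Pushing the collar to +y (1.5 N at first, 4.5 N at the end, travel 34 mm) draws the tip out of the lugs; from about 27 mm on the arm falls free. It springs back when let go.
- link2_mid (a point): Centre of brass arm 2 (120 g; may be absent), pinned in stand2 at first, leaning to the stand's -x; freed, it falls that way onto the rubber. 124 mm long along z (foot at -z, pinned eye 22 mm from the centre to +z), 14 mm thick along y, 24 mm wide along x at ends and eye (else 22). Fallen, it lies 24 mm high with its foot between the lugs under the bar, its centre of mass 23 mm clear: draw it 45 mm to -x before lifting.
- stand3: Grey fixed stand 3 (always there), origin under its base plate of 140 (x: -75 to 65 mm) x 130 x 12 mm, black rubber top. Spring bar pin3 runs along y at x = +21 mm, z = 94 mm, through aluminium posts 16 mm wide in x and 104 mm high: lugs at y = -60 to -52 and -30 to -22 mm (the arm's eye is on the bar between them), spring's end post at y = 56 to 64 mm. From y = -22 to 14 mm the bar is bare: room for the fork.
- pin3: Spring bar of stand3: level steel bar, 8 mm diameter, with a red collar of 30 mm diameter, 6 mm thick. Origin on the bar's axis at the collar's -y face; y along the bar. Pushing the collar to +y (1.5 N at first, 4.5 N at the end, travel 34 mm) draws the tip out of the lugs; from about 27 mm on the arm falls free. It springs back when let go.
- link3_mid (a point): Centre of brass arm 3 (120 g; may be absent), pinned in stand3 at first, leaning to the stand's -x; freed, it falls that way onto the rubber. 124 mm long along z (foot at -z, pinned eye 22 mm from the centre to +z), 14 mm thick along y, 24 mm wide along x at ends and eye (else 22). Fallen, it lies 24 mm high with its foot between the lugs under the bar, its centre of mass 23 mm clear: draw it 45 mm to -x before lifting.
- can: Bystander: blue spray can, 52 mm diameter, 150 mm high; loose, to be left alone. Origin at the centre of its underside.
- jar: Bystander: small jar with a black lid, 56 mm diameter, 75 mm high; loose, to be left alone. Origin at the centre of its underside.
Not all that is in view belongs to the job. What is shaped like the part that bears link3_mid but green or pink is not meant.

How it is judged:
On the way, in this order (a step that is already met when the one before it is completed fails the run):
1. every arm has been freed from its spring bar and is no longer upright (angle between each of link1_mid, link2_mid, link3_mid's own z axis and vertical above 1.2 rad), for 0.2 s.
2. every arm is in the bin, with the cover still open (x of link1_mid in the frame of bin between -0.072 and 0.072 m and y of link1_mid in the frame of bin between -0.073 and 0.073 m and z of each of link1_mid, link2_mid, link3_mid in the frame of bin below 0.045 m and x of link2_mid in the frame of bin between -0.072 and 0.072 m and y of link2_mid in the frame of bin between -0.073 and 0.073 m and x of link3_mid in the frame of bin between -0.072 and 0.072 m and y of link3_mid in the frame of bin between -0.073 and 0.073 m and value of joint cover above 0.8 rad), for 0.2 s.
3. the cover is shut (value of joint cover below 0.06 rad), for 0.2 s.
At the end, for the whole second after the job is handed in: every arm present lies in the bin (its centre inside the bin and under 45 mm above the bin's underside), the cover is within 0.06 rad of shut, and the fork stands upright (within 0.12 rad) with its centre over its blue mat (x of link1_mid in the frame of bin between -0.072 and 0.072 m and y of link1_mid in the frame of bin between -0.073 and 0.073 m and z of each of link1_mid, link2_mid, link3_mid in the frame of bin below 0.045 m and x of link2_mid in the frame of bin between -0.072 and 0.072 m and y of link2_mid in the frame of bin between -0.073 and 0.073 m and x of link3_mid in the frame of bin between -0.072 and 0.072 m and y of link3_mid in the frame of bin between -0.073 and 0.073 m and value of joint cover below 0.06 rad and x of fork_mid in the frame of toolmat between -0.075 and 0.075 m and y of fork_mid in the frame of toolmat between -0.065 and 0.065 m and angle between fork_mid's own z axis and vertical below 0.12 rad and height (world z) of fork_mid below 0.062 m); the robot touches nothing.
It fails at once if the cover is slammed (faster than 1.5 rad/s in the last 0.5 rad) (value of joint cover below 0.5 rad and velocity of joint cover below -1.5 rad/s).
It fails at once if a spring bar is worked with the gripper instead of the fork (contact force between any of the fingers, the arm and pin1 above 1 N or contact force between any of the fingers, the arm and pin2 above 1 N or contact force between any of the fingers, the arm and pin3 above 1 N).
It fails at once if a bystander is disturbed (moved over 3 cm) (distance of any of can, jar from where it was at the start of the episode above 0.03 m).
Of link1, link2, link3 only 2 to 3 are there at a start; the rules pass over those that are not, and their reading is None.
At some moment in a run one of link1, link2, link3 may be knocked a few centimetres aside while the robot is not near it.
It also fails if it takes over 210 s, if anything falls off the work surface, if the arm or the gripper's body presses on something with over 40 N, if the wrist force passes 120 N, or if a joint passes its speed limit or range.

## Working session

There is one attempt and no reset: what is moved stays moved. The work goes in short steps, Python scripts to look and compute and a tool call to move; the robot and the scene stay as the last step left them, time stands still between calls to the robot, and variables do not carry over. Pictures are saved under pics/ and viewed, at most 14 in all, crops included, and the job is handed in when it is done.

Besides the shell and the picture viewer there is one more tool, called after "Request:" as name(argument=value, ...) on one line, values as JSON. step_arm: Moves the arm, as the interface text tells. Its arguments: {"type":"object","properties":{"targets":{"type":"string"},"gripper":{"type":"number"},"squeeze":{"type":"number"}},"required":["targets"]}

```bash
ls; mkdir -p pics; cat > h.py <<'E'
import numpy as np, cv2
from station import manip
from scipy.spatial.transform import Rotation as R
def cal(cam, st=None):
    c=manip.get_calibration(cam); f=200/np.tan(np.radians(c["fov_y"])/2)
    if cam=="wrist":
        st=st or manip.sense(); T=np.eye(4); T[:3,:3]=R.from_quat(st["tool_rot"]).as_matrix(); T[:3,3]=st["tcp_pos"]
        E=T@np.array(c["tool_from_camera"])
    else: E=np.array(c["extrinsics"])
    return f,c["cx"],c["cy"],c["k1"],E
def ray(cam,px,st=None):
    f,cx,cy,k,E=cal(cam,st); d=np.array([(px[0]-cx)/f,(px[1]-cy)/f]); s=d.copy()
    for _ in range(30): s=d/(1+k*(s@s))
    return E[:3,3],E[:3,:3]@np.r_[s,1]
def onz(cam,px,z,st=None):
    o,v=ray(cam,px,st); return o+v*(z-o[2])/v[2]
def proj(cam,P,st=None):
    f,cx,cy,k,E=cal(cam,st); p=(np.array(P)-E[:3,3])@E[:3,:3]; s=p[:2]/p[2]
    return np.array([cx,cy])+f*s*(1+k*(s@s))
def tri(c1,p1,c2,p2):
    o1,v1=ray(c1,p1);o2,v2=ray(c2,p2); v1/=np.linalg.norm(v1); v2/=np.linalg.norm(v2)
    A=sum(np.eye(3)-np.outer(v,v) for v in(v1,v2)); b=sum((np.eye(3)-np.outer(v,v))@o for o,v in((o1,v1),(o2,v2)))
    return np.linalg.solve(A,b)
def shot(cam,name):
    im=manip.snapshot(cam); cv2.imwrite(f"pics/{name}.png",im[:,:,::-1]); return im
E
python3 - <<'E'
from h import *
for c in("scene","top"):
    shot(c,c+"0")
    for q in "fork_mid toolmat bin cover_hinge cover_handle stand1 pin1 link1_mid stand2 pin2 link2_mid stand3 pin3 link3_mid can jar".split():
        if q[-1] in"23" or q[-5:-4] in "23": continue
        print(c,q,[(np.round(d["position"]).tolist(),round(d["p"],2)) for d in manip.mark_of(c,q)][:7])
    print(np.round(cal(c)[4],3).tolist(),cal(c)[:4])
print(manip.sense())
E
```

```text
pics
scene fork_mid [([181.0, 186.0], 0.81), ([438.0, 301.0], 0.65)]
scene toolmat [([184.0, 205.0], 0.78), ([244.0, 191.0], 0.34)]
scene cover_hinge [([255.0, 224.0], 0.6)]
scene cover_handle [([243.0, 192.0], 0.87)]
scene stand1 [([399.0, 231.0], 0.84), ([328.0, 232.0], 0.79), ([473.0, 223.0], 0.71)]
scene link1_mid [([462.0, 209.0], 0.82)]
[[-0.075, 0.701, -0.709, 1.211], [0.997, 0.063, -0.043, 0.008], [0.015, -0.711, -0.703, 0.779], [0.0, 0.0, 0.0, 1.0]] (np.float64(384.5415133689424), 324.67018227748923, 189.51466599086314, 0.021882733313891067)
top fork_mid [([470.0, 208.0], 0.61)]
top toolmat [([464.0, 206.0], 0.84)]
top cover_hinge [([183.0, 187.0], 0.7)]
top cover_handle [([402.0, 151.0], 0.79), ([261.0, 186.0], 0.28)]
top stand1 [([196.0, 195.0], 0.95), ([260.0, 183.0], 0.85)]
top link1_mid [([203.0, 191.0], 0.5)]
[[0.024, -0.998, 0.06, 0.474], [-1.0, -0.023, 0.01, -0.019], [-0.009, -0.06, -0.998, 1.124], [0.0, 0.0, 0.0, 1.0]] (np.float64(391.63483165443967), 323.3205957091346, 194.16226237647288, -0.09422018862020831)
{'t': 0.7, 'q': array([ 9.55478616e-01,  5.27471795e-01,  1.43270534e+00, -2.36654120e-05,
        1.18143220e+00, -1.78551640e-01]), 'qd': array([-4.73612775e-04,  3.24685338e-04,  9.34356668e-05, -4.25828844e-04,
       -1.88055694e-04, -2.84546612e-04]), 'tau': array([ 2.94743922e-04, -4.42168343e+01, -1.78383976e+01, -1.25356109e-04,
        6.40547714e-04,  1.98509635e-07]), 'tcp_pos': array([0.26437036, 0.56629416, 0.20672604]), 'tool_rot': array([ 2.16646962e-01,  9.76250016e-01, -1.19263415e-05,  6.87053758e-06]), 'force': array([-0.10947129, -1.03366037,  0.14794326]), 'ft_torque': array([-0.01810172,  0.04003367,  0.00189817]), 'gripper_force': 0.0, 'finger_gap': 1.0002152528150006}
```

View images.

```bash
python3 - <<'E'
from h import *
a=cv2.imread("pics/scene0.png");b=cv2.imread("pics/top0.png")
cv2.imwrite("pics/s0c.png",cv2.resize(a[130:360,110:560],None,fx=1.77,fy=1.77,interpolation=cv2.INTER_CUBIC))
for c in("scene","top"):
    for q in "bin pin1 can jar".split():
        print(c,q,[(np.round(d["position"]).tolist(),round(d["p"],2)) for d in manip.mark_of(c,q)][:7])
E
```

```text
scene bin [([262.0, 215.0], 0.8)]
scene pin1 [([417.0, 216.0], 0.67), ([334.0, 215.0], 0.49), ([490.0, 205.0], 0.44)]
scene can [([339.0, 284.0], 0.63)]
scene jar [([436.0, 298.0], 0.98)]
top bin [([388.0, 200.0], 0.83), ([184.0, 190.0], 0.67), ([261.0, 186.0], 0.67)]
top pin1 [([249.0, 174.0], 0.54), ([324.0, 176.0], 0.44), ([184.0, 188.0], 0.39)]
top can [([315.0, 126.0], 0.92)]
top jar [([243.0, 123.0], 0.9), ([469.0, 208.0], 0.71)]
```

View pics/s0c.png

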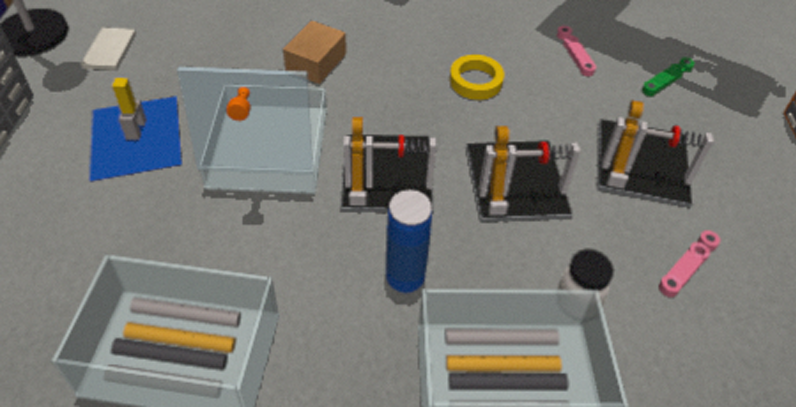

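View pics/top0.png

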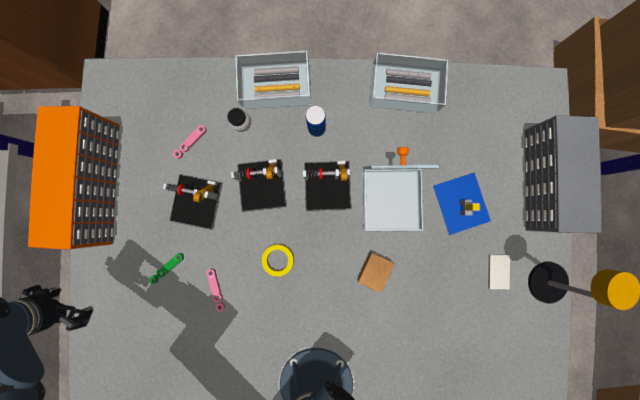

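```bash
python3 - <<'E'
from h import *
print("fork tri",tri("scene",(181,186),"top",(470,208)), "top z.053",onz("top",(470,208),.053))
for n,p,z in [("mat",(464,206),0),("bin",(394,200),0),("hinge",(401,168),.05),("sA",(196,201),.012),("sB",(262,185),.012),("sC",(328,186),.012)]: print(n,np.round(onz("top",p,z),3))
for n,p,z in [("mat",(184,205),0),("hinge",(255,224),.05),("bin",(262,215),0),("s",(399,231),0),("s",(328,232),0),("s",(473,223),0),("can",(339,284),0),("jar",(436,298),0)]: print("scene",n,np.round(onz("scene",p,z),3))
print("knob",tri("scene",(243,192),"top",(402,151)))
im=manip.snapshot("top").astype(int)
bl=((im[:,:,2]>im[:,:,0]+60)&(im[:,:,2]>120)).astype(np.uint8)
dk=(im.max(2)<50).astype(np.uint8)
for m,nm in((bl,"blue"),(dk,"dark")):
    m=cv2.morphologyEx(m,cv2.MORPH_CLOSE,np.ones((13,13)) )
    for c in cv2.findContours(m,0,2)[0]:
        (x,y),s,a=cv2.minAreaRect(c)
        if 700<s[0]*s[1]<6000 and 140<y<260:
            b=cv2.boxPoints(((x,y),s,a)); w=np.array([onz("top",p,.012 if nm=="dark" else .003) for p in b])
            e=np.diff(w[[0,1,2,3,0]],axis=0)
            print(nm,(x,y),s,np.round(w.mean(0),3),"len",np.round(np.hypot(e[:,0],e[:,1]),3),"ang",np.round(np.degrees(np.arctan2(e[:,1],e[:,0])),1))
E
```

```text
fork tri [ 0.50935236 -0.41283192  0.06204141] top z.053 [ 0.50927664 -0.41433134  0.053     ]
mat [ 0.516 -0.416  0.   ]
bin [ 0.529 -0.211  0.   ]
hinge [ 0.616 -0.221  0.05 ]
sA [0.512 0.358 0.012]
sB [0.563 0.168 0.012]
sC [ 0.564 -0.021  0.012]
scene mat [ 0.52  -0.418  0.   ]
scene hinge [ 0.612 -0.198  0.05 ]
scene bin [ 0.538 -0.2    0.   ]
scene s [0.561 0.165 0.   ]
scene s [ 0.581 -0.019  0.   ]
scene s [0.516 0.363 0.   ]
scene can [0.731 0.017 0.   ]
scene jar [0.748 0.236 0.   ]
knob [ 0.63934483 -0.19981849  0.18862678]
blue (461.4000244140625, 203.1999969482422) (51.86135482788086, 43.639427185058594) [ 0.524 -0.408  0.003] len [0.13  0.15  0.129 0.149] ang [ -70.5 -161.   108.9   19.2]
dark (195.02577209472656, 201.27622985839844) (41.68824768066406, 46.29761505126953) [0.512 0.361 0.012] len [0.134 0.124 0.133 0.123] ang [  -9.5 -100.3  170.2   80.2]
dark (327.09710693359375, 185.41342163085938) (46.27430725097656, 43.00944900512695) [ 0.566 -0.018  0.012] len [0.123 0.132 0.122 0.132] ang [ -86.8 -177.    93.3    3.4]
dark (261.3685302734375, 184.75070190429688) (46.27067565917969, 42.973106384277344) [0.564 0.17  0.012] len [0.124 0.133 0.123 0.133] ang [ -82.8 -172.2   97.4    8.2]
dark (540.5494384765625, 173.76698303222656) (113.0355453491211, 30.92363929748535) [ 0.617 -0.645  0.012] len [0.098 0.336 0.096 0.332] ang [-86.4 179.9  91.7   0.3]
dark (96.4391860961914, 178.45433044433594) (37.630470275878906, 131.29884338378906) [0.574 0.669 0.012] len [0.395 0.123 0.389 0.12 ] ang [   0.5  -93.3 -179.9   89.3]
```

```bash
cat >> h.py <<'E'
def yaw():
    m=R.from_quat(manip.sense()["tool_rot"]).as_matrix(); return np.degrees(np.arctan2(m[1,1],m[0,1]))
def go(*wps):
    """wps: (x,y,z[,yaw of tool y deg, mod 180]) -> shifts in tool axes from present pose"""
    s=manip.sense(); m=R.from_quat(s["tool_rot"]).as_matrix(); y0=yaw(); q6=np.degrees(s["q"][5]); q1=np.degrees(s["q"][0])
    for w in wps:
        d=m.T@(np.array(w[:3])-s["tcp_pos"])*1000
        t=0
        if len(w)>3:
            dq1=np.degrees(np.arctan2(w[1],w[0]))-q1
            c=[((w[3]-y0+90)%180-90)+k*180 for k in(-1,0,1)]
            c=[a for a in c if abs(q6+dq1-a)<160]
            t=-min(c,key=abs)   # tool z points down
        print("shift",np.round(d,1),"turn",round(t,1),"len",round(np.linalg.norm(d)))
E
python3 - <<'E'
from h import *
print(np.round(manip.get_calibration("wrist")["tool_from_camera"],3).tolist(), cal("wrist")[:4], yaw())
go((.43,.35,.36,90),(.48,.16,.36,90),(.48,-.02,.36,90),(.45,-.35,.36,90))
E
```

```text
[[0.0, -0.946, -0.324, 0.084], [1.0, -0.0, 0.001, -0.001], [-0.001, -0.324, 0.946, -0.167], [0.0, 0.0, 0.0, 1.0]] (np.float64(303.75887298023133), 322.3554711831261, 195.69518423179593, -0.053966155568618425) 64.97495642410954
shift [-241.6 -125.9 -153.3] turn -25.0 len 313
shift [-367.3 -277.  -153.3] turn -25.0 len 485
shift [-443.4 -440.1 -153.3] turn -25.0 len 643
shift [-555.8 -751.8 -153.3] turn -25.0 len 947
```

Request:
step_arm(targets="-48 -25 -30 -5; -96 -50 -60 -10; -144 -75 -90 -15; -192 -100 -120 -20; -240 -126 -153 -25; -240 -126 -153 -25; -240 -126 -153 -25")

```text
t: 1.85
tcp_pos: [0.4325, 0.3482, 0.3632]
tool_rot: [0.003, 1.0, 0.001, 0.004]
force: [-0.2, 0.1, -0.2]
finger_gap: 0.997
gripper_force: 0.0
```

```bash
python3 - <<'E'
from h import *
shot("wrist","wA"); print(manip.sense()["tcp_pos"],yaw())
for q in("stand1","pin1","link1_mid"): print(q,[(np.round(d["position"]).tolist(),round(d["p"],2)) for d in manip.mark_of("wrist",q)])
go((.48,.16,.36,90),(.48,-.02,.36,90),(.45,-.35,.36,90))
E
```

```text
[0.43194091 0.34850716 0.36258563] 89.70980450713985
stand1 [([329.0, 189.0], 0.91), ([133.0, 217.0], 0.62), ([226.0, 214.0], 0.56)]
pin1 [([333.0, 221.0], 0.78), ([225.0, 245.0], 0.63), ([110.0, 246.0], 0.48)]
link1_mid [([302.0, 211.0], 0.48)]
shift [ -52.7 -191.    -1.4] turn -0.0 len 198
shift [ -52.7 -371.    -1.3] turn -0.0 len 375
shift [ -22.8 -701.    -1.3] turn -0.0 len 701
```

View pics/wA.png

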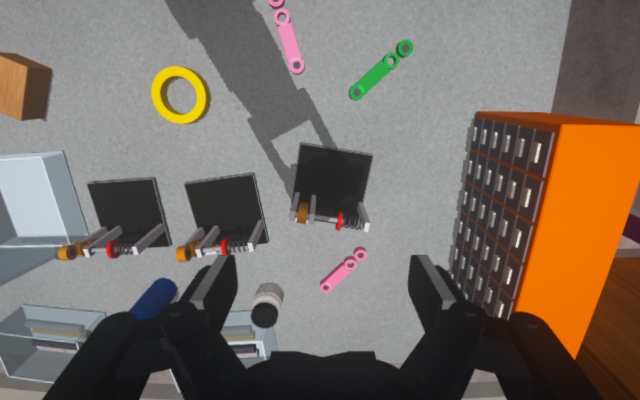

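Request:
step_arm(targets="-15 -48 0 0; -30 -96 0 0; -45 -144 0 0; -53 -190 0 0; -53 -190 0 0; -53 -190 0 0")

```text
t: 2.65
tcp_pos: [0.4805, 0.1613, 0.3584]
tool_rot: [0.0, 1.0, 0.0, -0.002]
force: [-0.9, 0.7, 0.2]
finger_gap: 1.0
gripper_force: 0.0
```

```bash
cat >> h.py <<'E'
from scipy.optimize import minimize
def projs(cam,P,st):
    f,cx,cy,k,E=cal(cam,st); p=(P-E[:3,3])@E[:3,:3]; s=p[...,:2]/p[...,2:]
    r=(s**2).sum(-1,keepdims=True); return np.array([cx,cy])+f*s*(1+k*r)
def stand(im,st,x,y,yawd,cam="wrist"):
    """fit black rubber rectangle; returns stand origin x,y,yaw deg"""
    g=np.arange(-.12,.12,.001); X,Y=np.meshgrid(x+g,y+g,indexing="ij")
    uv=projs(cam,np.stack([X,Y,0*X+.012],-1),st).astype(np.float32)
    d=cv2.remap(im,uv[...,0],uv[...,1],1).max(2)<48
    def f(p):
        c,s=np.cos(p[2]),np.sin(p[2]); u=c*(X-p[0])+s*(Y-p[1]); v=-s*(X-p[0])+c*(Y-p[1])
        m=1/(1+np.exp(-(p[3]-np.abs(u+.005))/.0015))/(1+np.exp(-(p[4]-np.abs(v))/.0015))
        return -(m*np.where(d,1,-1.)).sum()/1e4
    r=minimize(f,[x,y,np.radians(yawd),.068,.063],method="Nelder-Mead",options=dict(initial_simplex=np.array([x,y,np.radians(yawd),.068,.063])+np.vstack([np.zeros(5),np.diag([.01,.01,.1,.003,.003])]),maxiter=600))
    return np.round(np.r_[r.x[:2],np.degrees(r.x[2]),r.x[3:],r.fun],4)
E
python3 - <<'E'
from h import *
s=manip.sense(); im=shot("wrist","wB")
print(stand(im,s,.563,.168,7.5),stand(im,s,.563,-.02,3),stand(im,s,.515,.36,-10))
im=manip.snapshot("top")
print(stand(im,s,.563,.168,7.5,"top"),stand(im,s,.563,-.02,3,"top"),stand(im,s,.515,.36,-10,"top"))
go((.48,-.02,.36,90),(.45,-.35,.36,90))
E
```

```text
[ 0.5619  0.169   6.436   0.0595  0.0606 -1.1455] [ 0.5595 -0.0183  2.8563  0.0535  0.0597 -1.0172] [  0.4959   0.3631 -11.6237   0.0449   0.0608  -0.9854]
[ 0.5674  0.1705  6.1565  0.0646  0.0607 -0.8737] [ 0.5705 -0.0176  2.9464  0.0644  0.059  -0.8246] [ 0.4433  0.2425 -5.2625  0.097   0.0711 -0.4222]
shift [   0.8 -182.4   -1.2] turn 0.1 len 182
shift [  31.4 -512.4   -1.4] turn 0.1 len 513
```

Request:
step_arm(targets="0 -48 0 0; 0 -96 0 0; 0 -144 0 0; 0 -182 0 0; 0 -182 0 0; 0 -182 0 0")

```text
t: 3.35
tcp_pos: [0.4813, -0.0201, 0.3594]
tool_rot: [-0.0, 1.0, 0.001, -0.0]
force: [0.1, -0.1, -0.3]
finger_gap: 1.001
gripper_force: 0.0
```

Request:
step_arm(targets="4 -48 0 0; 9 -96 0 0; 14 -144 0 0; 18 -192 0 0; 23 -240 0 0; 28 -288 0 0; 32 -331 0 0; 32 -331 0 0; 32 -331 0 0")

```text
t: 4.4
tcp_pos: [0.4497, -0.3516, 0.3591]
tool_rot: [0.0, 1.0, 0.001, -0.0]
force: [-0.3, 0.1, -0.4]
finger_gap: 1.0
gripper_force: 0.0
```

```bash
python3 - <<'E'
from h import *
s=manip.sense(); im=shot("wrist","wF"); print(s["tcp_pos"])
print([(np.round(d["position"]).tolist(),round(d["p"],2)) for d in manip.mark_of("wrist","fork_mid")],proj("wrist",(.509,-.414,.053),s))
u,v=proj("wrist",(.51,-.40,.053),s).astype(int)
c=im[max(0,v-100):v+100,max(0,u-130):u+130]; print(max(0,u-130),max(0,v-100))
cv2.imwrite("pics/wFc.png",cv2.resize(c[:,:,::-1],None,fx=3,fy=3,interpolation=cv2.INTER_CUBIC))
E
```

```text
[ 0.44974422 -0.35160894  0.35908878]
[([286.0, 187.0], 0.74)] [284.16190348 184.92165433]
162 85
```

View pics/wFc.png

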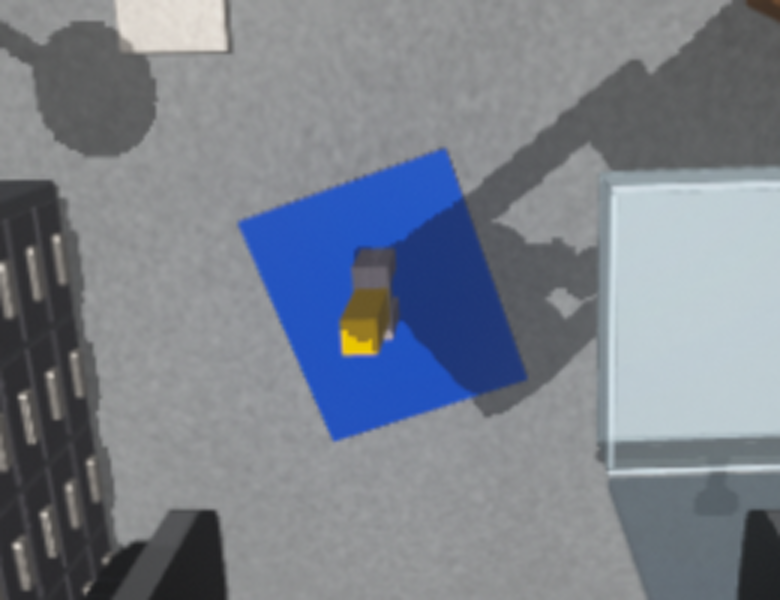

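```bash
python3 - <<'E'
from h import *
s=manip.sense(); im=cv2.imread("pics/wF.png")[:,:,::-1].astype(int)
m=(im[...,0]>200)&(im[...,1]>150)&(im[...,2]<80); m[:, :230]=0; m[:,340:]=0; m[260:]=0
v,u=np.nonzero(m); print(len(u),u.mean(),v.mean())
W=np.array([onz("wrist",(a,b),.103,s)[:2] for a,b in zip(u,v)])
(c,sz,a)=cv2.minAreaRect((W*1000).astype(np.float32)); print(c,sz,a,W.mean(0))
# steel yoke
g=(np.abs(im[...,0]-im[...,2])<25)&(im.max(2)<200); g[:, :260]=0;g[:,300:]=0;g[:160]=0;g[205:]=0
v,u=np.nonzero(g); W=np.array([onz("wrist",(a,b),.05,s)[:2] for a,b in zip(u,v)])
print("yoke",cv2.minAreaRect((W*1000).astype(np.float32)))
print(s["tcp_pos"],yaw())
E
```

```text
53 279.9056603773585 199.54716981132074
(515.5758666992188, -412.5959167480469) (13.379995346069336, 11.003666877746582) 87.82816314697266 [ 0.51700172 -0.41351702]
yoke ((512.6763305664062, -410.63507080078125), (29.24066162109375, 65.30635070800781), 73.39874267578125)
[ 0.44986213 -0.35030685  0.35959556] 90.11294096743661
```

Request:
step_arm(targets="-20 -20 30 0; -40 -40 60 0; -60 -60 100 0; -62 -61 130 0; -62 -61 130 0; -62 -61 130 0")

```text
t: 5.1
tcp_pos: [0.5118, -0.4117, 0.2302]
tool_rot: [-0.001, 1.0, 0.0, -0.0]
force: [-0.2, 0.5, 0.5]
finger_gap: 0.999
gripper_force: 0.0
```

```bash
python3 - <<'E'
from h import *
s=manip.sense(); im=shot("wrist","wF2"); print(s["tcp_pos"])
u,v=proj("wrist",(.512,-.412,.08),s).astype(int)
u0,v0=max(0,u-130),max(0,min(v-100,200)); c=im[v0:v0+200,u0:u0+260]; print(u0,v0)
cv2.imwrite("pics/wF2c.png",cv2.resize(c[:,:,::-1],None,fx=3,fy=3,interpolation=cv2.INTER_CUBIC))
E
```

```text
[ 0.51177564 -0.41165793  0.23020303]
192 74
```

View pics/wF2c.png

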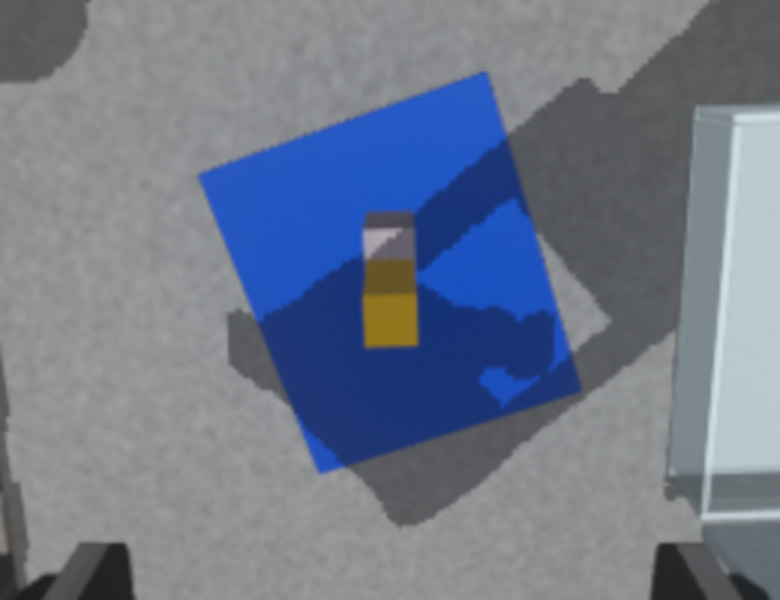

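```bash
python3 - <<'E'
from h import *
s=manip.sense()
W=np.array([onz("wrist",(192+a/3,74+b/3),.103,s) for a,b in((363,294),(416,292),(418,346),(365,348))])
print(W.round(4).tolist(),W.mean(0)); c=W.mean(0)
e=W[1]-W[0];print(np.degrees(np.arctan2(e[1],e[0])))
print("mid mat",onz("wrist",(192+390/3,74+275/3),.003,s))
go((c[0],c[1],.073,90))
E
```

```text
[[0.5046, -0.4229, 0.103], [0.5039, -0.4052, 0.103], [0.5228, -0.4043, 0.103], [0.5236, -0.4224, 0.103]] [ 0.51374081 -0.41371525  0.103     ]
92.34543405804294
mid mat [ 0.52180995 -0.41420065  0.003     ]
shift [ -1.3  -0.8 158.8] turn 0.1 len 159
```

Request:
step_arm(targets="-1 -1 40 -2; -2 -2 80 -2; -2 -2 120 -2; -2 -2 150 -2; -2 -2 157 -2; -2 -2 157 -2")

```text
t: 5.75
tcp_pos: [0.5138, -0.4157, 0.0741]
tool_rot: [-0.017, 1.0, -0.001, 0.0]
force: [0.8, -0.4, -0.3]
finger_gap: 1.001
gripper_force: 0.0
```

Request:
step_arm(targets="0 0 0 0;0 0 0 0;0 0 0 0;0 0 0 0;0 0 0 0;0 0 0 0;0 0 0 0;0 0 0 0", gripper=1, squeeze=90)

```text
t: 6.55
tcp_pos: [0.5136, -0.4158, 0.0739]
tool_rot: [-0.017, 1.0, -0.001, 0.001]
force: [-1.5, 0.8, 5.9]
finger_gap: 0.162
gripper_force: 88.1
```

Request:
step_arm(targets="0 0 -30 0;0 0 -80 0; 0 0 -130 0; 0 0 -180 0; 0 0 -200 0;0 0 -200 0")

```text
t: 7.15
tcp_pos: [0.5146, -0.417, 0.2768]
tool_rot: [-0.017, 1.0, -0.003, 0.003]
force: [0.2, 0.0, -1.9]
finger_gap: 0.162
gripper_force: 88.6
```

```bash
python3 - <<'E'
from h import *
print(manip.sense()["finger_gap"]); go((.5,-.2,.27,92),(.59,-.022,.23,92))
E
```

```text
0.16170836883178114
shift [  7.2 217.4   5.3] turn -0.0 len 218
shift [-88.7 392.4  44.7] turn -0.0 len 405
```

Request:
step_arm(targets="1 48 0 0;3 96 0 0;5 144 0 0;7 192 0 0;7 240 0 0;-20 285 0 0;-50 325 0 0; -75 365 10 0; -89 392 30 0; -89 392 45 0; -89 392 45 0; -89 392 45 0")

```text
t: 8.35
tcp_pos: [0.5872, -0.0205, 0.2256]
tool_rot: [-0.017, 1.0, 0.0, -0.002]
force: [0.7, -1.0, -2.1]
finger_gap: 0.165
gripper_force: 88.7
```

```bash
python3 - <<'E'
from h import *
s=manip.sense(); im=shot("wrist","wC2"); print(s["tcp_pos"],yaw())
cv2.imwrite("pics/wC2c.png",cv2.resize(im[90:340,170:490,::-1],None,fx=2.4,fy=2.4,interpolation=cv2.INTER_CUBIC))
o=np.array([.569,-.0185]);a=np.radians(2.3)
def W(x,y,z): return np.r_[o+[np.cos(a)*x-np.sin(a)*y,np.sin(a)*x+np.cos(a)*y],z]
for n,p in dict(c1=(-.075,-.065,.012),c2=(-.075,.065,.012),post=(.021,.060,.104),lug2=(.021,-.026,.104),lug1=(.021,-.056,.104),collar=(.021,.017,.109)).items():
    q=proj("wrist",W(*p),s); print(n,q.round(1),((q-[170,90])*2.4).round())
E
```

```text
[ 0.58718188 -0.02052792  0.2256223 ] 91.9297433694941
c1 [270.   85.8] [240. -10.]
c2 [379.3  85.2] [502. -12.]
post [386.  184.5] [518. 227.]
lug2 [299.5 185. ] [311. 228.]
lug1 [269.4 185.2] [239. 228.]
collar [343.1 186.2] [416. 231.]
```

View pics/wC2c.png

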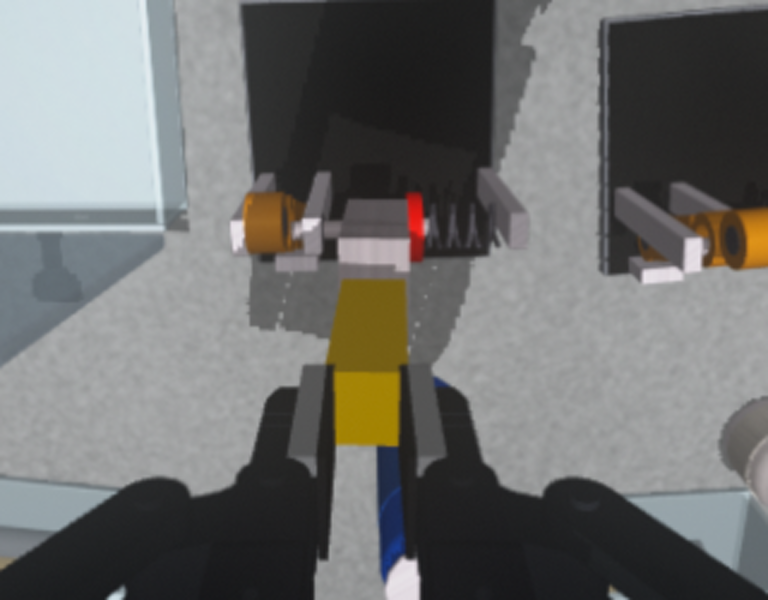

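```bash
python3 - <<'E'
from h import *
s=manip.sense()
f=lambda a,b,z: onz("wrist",(170+a/2.4,90+b/2.4),z,s).round(4)
print("top",f(334,372,.255),f(401,372,.255),f(335,445,.255),f(400,445,.255))
print("yoke edge",f(339,232,.199),f(410,232,.199))
print("feet near edge",f(345,200,.155),f(407,200,.155))
print("lug2",f(313,236,.104),"lug1",f(238,236,.104),"post",f(518,230,.104),"collar top",f(416,195,.094))
go((.592,-.0215,.139,92))
E
```

```text
top [ 0.5786 -0.0287  0.255 ] [ 0.5781 -0.0144  0.255 ] [ 0.5968 -0.0282  0.255 ] [ 0.5963 -0.0137  0.255 ]
yoke edge [ 0.5645 -0.0299  0.199 ] [ 0.5639 -0.01    0.199 ]
feet near edge [ 0.5667 -0.0294  0.155 ] [ 0.566  -0.0084  0.155 ]
lug2 [ 0.5959 -0.0434  0.104 ] lug1 [ 0.597  -0.0747  0.104 ] post [0.5904 0.042  0.104 ] collar top [ 0.5794 -0.0006  0.094 ]
shift [-4.2 -0.6 87.8] turn -0.1 len 88
```

Request:
step_arm(targets="-5 -1 20 -1;-5 -1 35 -1;-5 -1 50 -1;-5 -1 62 -1;-5 -1 74 -1;-5 -1 86 -1;-5 -1 86 -1;-5 -1 86 -1")

```text
t: 9.2
tcp_pos: [0.5937, -0.0215, 0.1416]
tool_rot: [-0.026, 1.0, 0.0, -0.0]
force: [0.7, 0.6, -2.0]
finger_gap: 0.167
gripper_force: 88.7
```

```bash
python3 - <<'E'
from h import *
s=manip.sense(); im=shot("wrist","wC3"); print(s["tcp_pos"],yaw(),s["ft_torque"])
cv2.imwrite("pics/wC3c.png",cv2.resize(im[60:310,170:490,::-1],None,fx=2.4,fy=2.4,interpolation=cv2.INTER_CUBIC))
E
```

```text
[ 0.5937376  -0.02151519  0.1416304 ] 92.97128757178785 [ 0.04925294 -0.03632868  0.04306391]
```

View pics/wC3c.png

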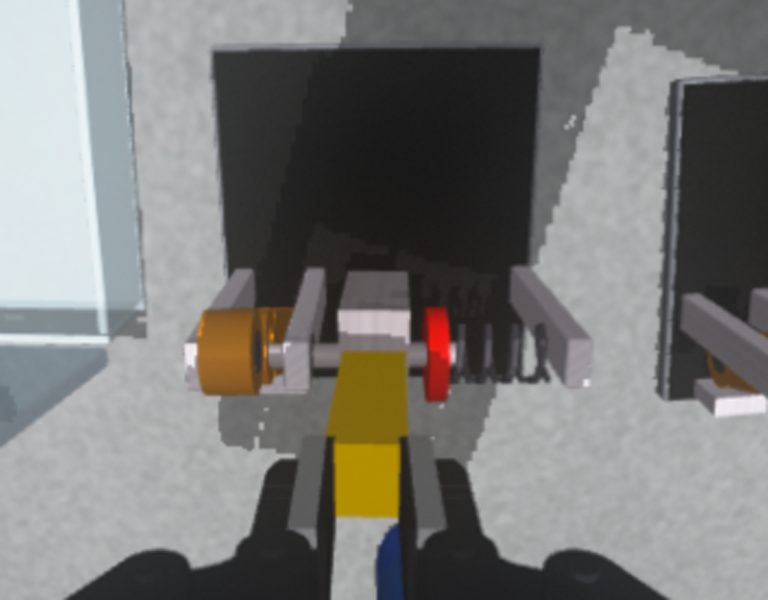

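Request:
step_arm(targets="0 4 2 0;0 8 3 0;0 13 3 0;0 18 3 0;0 23 3 0;0 28 3 0;0 33 3 0;0 36 3 0;0 36 3 0; 0 36 3 0")

```text
t: 10.25
tcp_pos: [0.592, 0.0144, 0.1388]
tool_rot: [-0.026, 1.0, -0.0, 0.0]
force: [0.9, -3.7, 0.0]
finger_gap: 0.164
gripper_force: 89.1
```

```bash
python3 - <<'E'
from h import *
s=manip.sense(); im=shot("wrist","wC4"); print(s["tcp_pos"],yaw(),s["ft_torque"],s["force"])
cv2.imwrite("pics/wC4c.png",cv2.resize(im[60:310,170:490,::-1],None,fx=2.4,fy=2.4,interpolation=cv2.INTER_CUBIC))
E
```

```text
[0.59199508 0.01436171 0.13880409] 92.97376942169787 [-0.99505891 -0.22954551  0.04594873] [ 0.90989021 -3.74270625  0.039703  ]
```

View pics/wC4c.png

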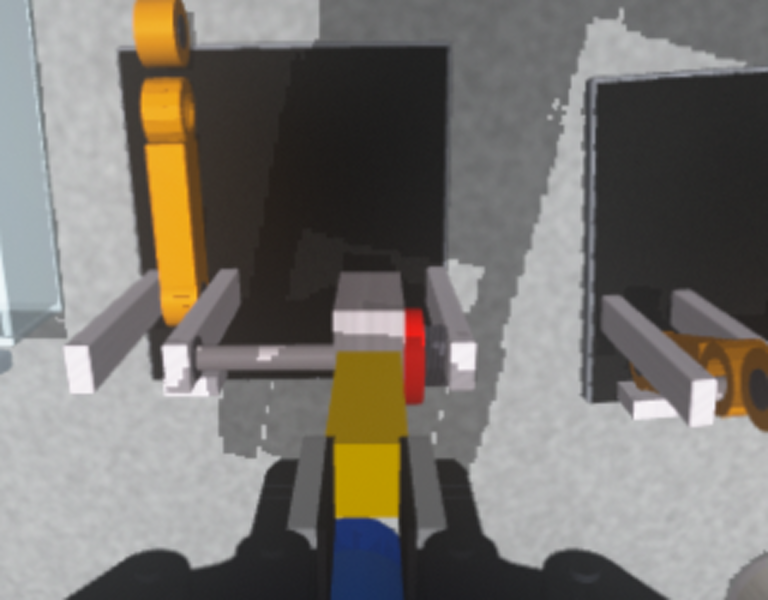

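Request:
step_arm(targets="0 -8 0 0;0 -16 0 0;0 -24 0 0;0 -32 0 0;0 -36 0 0;0 -36 -20 0;0 -36 -50 0;0 -36 -90 0; 0 -36 -90 0;0 -36 -90 0")

```text
t: 11.3
tcp_pos: [0.5934, -0.021, 0.2293]
tool_rot: [-0.026, 1.0, 0.0, 0.0]
force: [-0.3, 0.1, -2.7]
finger_gap: 0.163
gripper_force: 88.7
```

```bash
python3 - <<'E'
from h import *
# B: origin ~(.567,.1705) yaw ~7; fork at stand (21,-4)
for o,yw in(((.567,.1705),7.),):
    a=np.radians(yw); p=np.array(o)+[np.cos(a)*.021+np.sin(a)*.004,np.sin(a)*.021-np.cos(a)*.004]; print(p)
    go((p[0],p[1],.228,90+yw))
E
```

```text
[0.58833095 0.16908907]
shift [ -4.7 190.1   1.4] turn -4.0 len 190
```

Request:
step_arm(targets="-1 45 0 -1;-2 90 0 -2;-3 135 0 -3;-5 180 0 -4;-5 190 0 -4;-5 190 0 -4;-5 190 0 -4")

```text
t: 12.0
tcp_pos: [0.5878, 0.1678, 0.2272]
tool_rot: [-0.061, 0.998, -0.0, -0.002]
force: [-0.0, -0.1, -2.0]
finger_gap: 0.165
gripper_force: 88.9
```

```bash
python3 - <<'E'
from h import *
s=manip.sense(); im=shot("wrist","wB2"); print(s["tcp_pos"],yaw())
cv2.imwrite("pics/wB2c.png",cv2.resize(im[90:340,170:490,::-1],None,fx=2.4,fy=2.4,interpolation=cv2.INTER_CUBIC))
E
```

```text
[0.58777721 0.16779088 0.22717558] 96.90908875222304
```

View pics/wB2c.png

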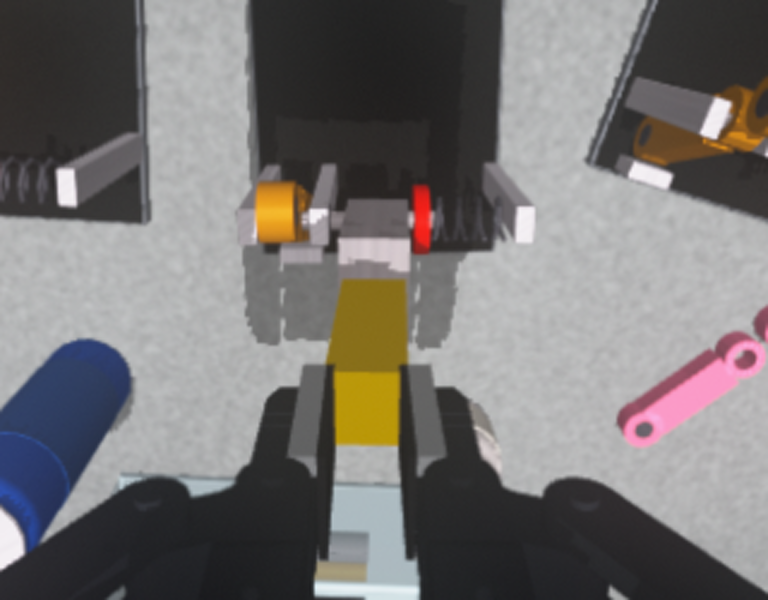

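Request:
step_arm(targets="-1 0 20 0;-1 0 35 0;-1 0 50 0;-1 0 62 0;-1 0 74 0;-1 0 85 0;-1 0 85 0;-1 0 85 0")

```text
t: 12.85
tcp_pos: [0.5899, 0.1686, 0.1436]
tool_rot: [-0.061, 0.998, -0.0, -0.0]
force: [-0.5, 0.1, -1.9]
finger_gap: 0.163
gripper_force: 88.9
```

```bash
python3 - <<'E'
from h import *
s=manip.sense(); im=shot("wrist","wB3"); print(s["tcp_pos"],yaw(),s["ft_torque"],s["force"])
print(reds(im)); print(reds(cv2.imread("pics/wC3.png")[:,:,::-1]), reds(cv2.imread("pics/wC4.png")[:,:,::-1]))
E
```

```text
[0.58990405 0.16861326 0.14362434] 96.97661578032088 [ 0.02697654  0.04977245 -0.02875553] [-0.54673977  0.05932628 -1.88190931]
[([605.1, 182.1], 283), ([93.8, 183.3], 295), ([352.7, 207.2], 328)]
[([352.2, 206.5], 307), ([600.5, 212.5], 258)] [([342.3, 208.0], 298), ([559.8, 214.0], 286)]
```

Request:
step_arm(targets="0 4 2 0;0 8 4 0;0 13 4 0;0 18 4 0;0 23 4 0;0 28 4 0;0 33 4 0;0 36 4 0;0 36 4 0; 0 36 4 0")

```text
t: 13.9
tcp_pos: [0.5856, 0.2043, 0.1398]
tool_rot: [-0.061, 0.998, -0.0, 0.0]
force: [0.3, -3.5, 0.4]
finger_gap: 0.162
gripper_force: 89.2
```

```bash
python3 - <<'E'
from h import *
s=manip.sense(); im=shot("wrist","wB4"); print(s["tcp_pos"],yaw(),s["ft_torque"],s["force"])
print(reds(im))
def br(n):
    h=cv2.cvtColor(cv2.imread(f"pics/{n}.png"),cv2.COLOR_BGR2HSV); m=cv2.inRange(h,(8,160,70),(21,255,255))
    k,_,st,c=cv2.connectedComponentsWithStats(m); return [(c[i].round().tolist(),st[i].tolist()) for i in range(1,k) if st[i,4]>150]
print(br("wC4"),br("wB4"),br("wB3"))
E
```

```text
[0.585578   0.20430683 0.13980617] 96.97409391899735 [-0.99068535 -0.25397475  0.01957651] [ 0.29693323 -3.54843307  0.43391245]
[([564.9, 182.9], 299), ([44.8, 184.2], 276), ([342.5, 209.5], 288)]
[([235.0, 73.0], [226, 59, 20, 28, 460]), ([242.0, 140.0], [228, 92, 28, 104, 1995]), ([628.0, 159.0], [609, 147, 31, 24, 443]), ([492.0, 217.0], [448, 198, 69, 41, 1274])] [([30.0, 54.0], [20, 41, 23, 27, 386]), ([241.0, 76.0], [232, 62, 22, 28, 477]), ([48.0, 116.0], [26, 73, 46, 89, 2596]), ([246.0, 142.0], [234, 95, 25, 103, 1783]), ([505.0, 151.0], [449, 127, 91, 45, 1973]), ([627.0, 314.0], [611, 268, 29, 80, 291])] [([70.0, 52.0], [61, 39, 22, 27, 399]), ([86.0, 115.0], [66, 71, 41, 90, 2418]), ([549.0, 152.0], [485, 128, 103, 43, 2040]), ([272.0, 205.0], [257, 189, 36, 36, 771])]
```

Request:
step_arm(targets="0 -8 0 0;0 -16 0 0;0 -24 0 0;0 -32 0 0;0 -36 0 0;0 -36 -20 0;0 -36 -50 0;0 -36 -88 0; 0 -36 -88 0;0 -36 -88 0")

```text
t: 14.95
tcp_pos: [0.5897, 0.1691, 0.2284]
tool_rot: [-0.061, 0.998, 0.001, 0.001]
force: [-0.3, -0.2, -2.4]
finger_gap: 0.164
gripper_force: 88.9
```

```bash
python3 - <<'E'
from h import *
for o,yw in(((.516,.361),-10.),):
    a=np.radians(yw); p=np.array(o)+[np.cos(a)*.021+np.sin(a)*.004,np.sin(a)*.021-np.cos(a)*.004]; print(p)
    go((p[0],p[1],.228,90+yw))
E
```

```text
[0.53598637 0.35341416]
shift [ 30.9 189.5   0.5] turn 17.0 len 192
```

Request:
step_arm(targets="8 45 0 4;16 90 0 8;24 135 0 12;31 180 0 17;31 189 0 17;31 189 0 17;31 189 0 17")

```text
t: 15.65
tcp_pos: [0.5354, 0.3514, 0.2261]
tool_rot: [0.087, 0.996, -0.001, -0.001]
force: [-0.4, -0.2, -2.1]
finger_gap: 0.166
gripper_force: 89.0
```

```bash
python3 - <<'E'
from h import *
s=manip.sense(); im=shot("wrist","wA2"); print(s["tcp_pos"],yaw())
cv2.imwrite("pics/wA2c.png",cv2.resize(im[90:340,170:490,::-1],None,fx=2.4,fy=2.4,interpolation=cv2.INTER_CUBIC))
print(reds(im),reds(cv2.imread("pics/wB2.png")[:,:,::-1]),reds(cv2.imread("pics/wC2.png")[:,:,::-1]))
E
```

```text
[0.5353871  0.35143145 0.2261363 ] 79.92556216201827
[([346.2, 179.6], 129), ([184.0, 248.8], 129), ([35.8, 273.8], 90)] [([534.0, 160.7], 159), ([153.8, 162.9], 178), ([345.2, 180.5], 174)] [([342.7, 182.5], 140), ([529.7, 186.1], 158)]
```

View pics/wA2c.png

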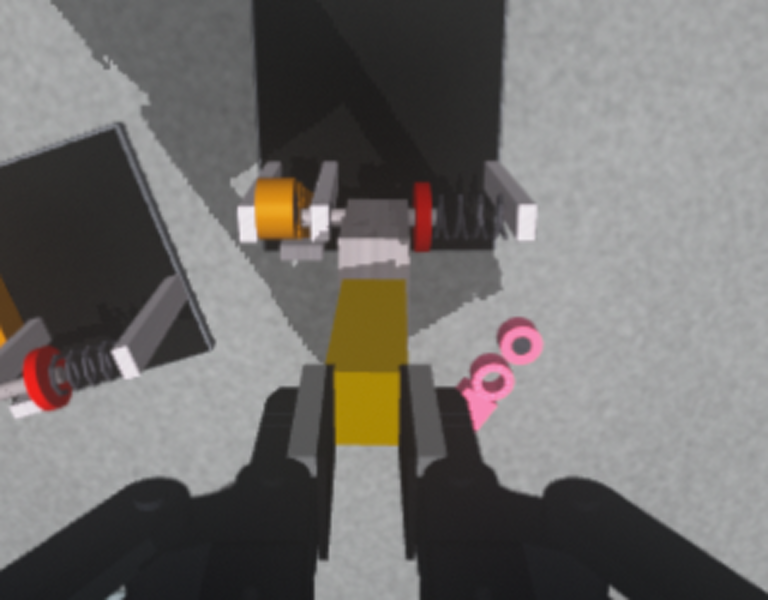

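Request:
step_arm(targets="0 1 20 0;0 1 35 0;0 1 50 0;0 1 62 0;0 1 74 0;0 1 84 0;0 1 84 0;0 1 84 0")

```text
t: 16.5
tcp_pos: [0.5364, 0.3535, 0.1437]
tool_rot: [0.087, 0.996, 0.0, 0.0]
force: [0.6, -0.4, -2.7]
finger_gap: 0.161
gripper_force: 89.0
```

```bash
python3 - <<'E'
from h import *
s=manip.sense(); im=shot("wrist","wA3"); print(s["tcp_pos"],yaw(),s["ft_torque"],s["force"]); print(reds(im))
E
```

```text
[0.53643392 0.3534833  0.14369038] 79.97589167957963 [ 0.0017947   0.01260533 -0.0375923 ] [ 0.61542955 -0.38893742 -2.6571191 ]
[([351.3, 208.5], 278), ([139.4, 294.6], 209)]
```

Request:
step_arm(targets="0 4 2 0;0 8 4 0;0 13 4 0;0 18 4 0;0 23 4 0;0 28 4 0;0 33 4 0;0 36 4 0;0 36 4 0; 0 36 4 0")

```text
t: 17.55
tcp_pos: [0.5424, 0.3888, 0.1396]
tool_rot: [0.087, 0.996, -0.0, -0.0]
force: [-0.1, -4.0, -0.0]
finger_gap: 0.164
gripper_force: 89.3
```

Request:
step_arm(targets="0 -8 0 0;0 -16 0 0;0 -24 0 0;0 -32 0 0;0 -36 0 0;0 -36 -20 0;0 -36 -50 0;0 -36 -100 0; 0 -36 -140 0;0 -36 -150 0;0 -36 -150 0")

```text
t: 18.65
tcp_pos: [0.5372, 0.3544, 0.292]
tool_rot: [0.087, 0.996, 0.002, 0.002]
force: [-0.3, 0.4, -2.9]
finger_gap: 0.16
gripper_force: 89.0
```

```bash
python3 - <<'E'
from h import *
s=manip.sense(); im=shot("wrist","wA5"); print(s["tcp_pos"],yaw())
cv2.imwrite("pics/wA5c.png",im[:,:,::-1])
print([(np.round(d["position"]).tolist(),round(d["p"],2)) for d in manip.mark_of("wrist","link1_mid")])
go((.5,.16,.3,90),(.5,-.2,.3,90),(.52,-.4137,.2,92),(.52,-.4137,.08,92))
E
```

```text
[0.53721624 0.35437861 0.29203756] 79.97709014771102
[([292.0, 118.0], 0.62)]
shift [   0.9 -196.3  -12. ] turn -10.0 len 197
shift [ -61.8 -550.8  -11.7] turn -10.0 len 554
shift [-119.1 -757.6   88.5] turn -12.0 len 772
shift [-119.4 -757.5  208.5] turn -12.0 len 795
```

View pics/wA5c.png

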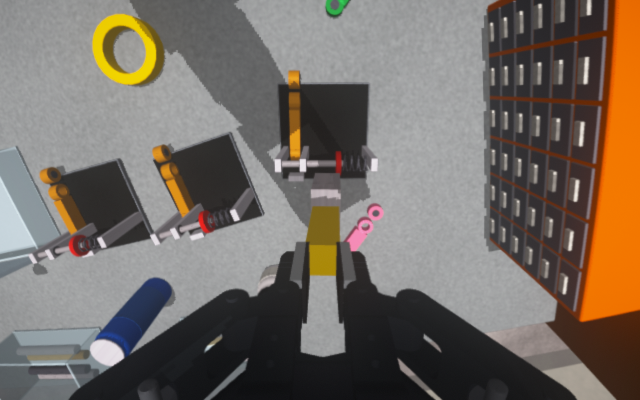

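Request:
step_arm(targets="0 -49 -4 -3;0 -98 -8 -6;0 -147 -12 -9;1 -196 -12 -12;-8 -244 -12 -12;-16 -292 -12 -12;-25 -340 -12 -12;-33 -388 -12 -12;-42 -436 -12 -12;-51 -484 -12 -12;-62 -530 -12 -12;-62 -551 -12 -12")

```text
t: 19.95
tcp_pos: [0.5008, -0.2037, 0.2987]
tool_rot: [-0.015, 1.0, 0.0, -0.002]
force: [-0.2, 0.2, -2.4]
finger_gap: 0.164
gripper_force: 89.1
```

```bash
python3 - <<'E'
from h import *
go((.517,-.4145,.2,92),(.517,-.4145,.0745,92))
E
```

```text
shift [ -10.  -211.3   98.5] turn -0.2 len 233
shift [ -10.4 -211.4  224. ] turn -0.2 len 308
```

Request:
step_arm(targets="-3 -48 0 0;-5 -96 0 0;-8 -144 20 0;-10 -185 45 0;-10 -211 80 0;-10 -211 125 0;-10 -211 170 0;-10 -211 200 0;-10 -211 212 0;-10 -211 219 0;-10 -211 222 0;-10 -211 222 0")

```text
t: 21.15
tcp_pos: [0.5193, -0.4109, 0.0807]
tool_rot: [-0.017, 1.0, -0.001, 0.001]
force: [0.2, -0.8, -2.3]
finger_gap: 0.161
gripper_force: 89.1
```

Request:
step_arm(targets="0 0 1 0;0 0 2 0;0 0 2 0;0 0 2 0")

```text
t: 21.55
tcp_pos: [0.5188, -0.4105, 0.0783]
tool_rot: [-0.017, 1.0, -0.0, 0.0]
force: [-0.2, 0.6, -2.3]
finger_gap: 0.159
gripper_force: 89.1
```

Request:
step_arm(targets="0 0 1 0;0 0 2 0;0 0 3 0;0 0 4 0;0 0 4 0;0 0 4 0")

```text
t: 22.15
tcp_pos: [0.5187, -0.4105, 0.074]
tool_rot: [-0.017, 1.0, -0.0, 0.0]
force: [0.2, 0.5, 0.4]
finger_gap: 0.168
gripper_force: 89.4
```

Request:
step_arm(targets="0 0 0 0;0 0 0 0;0 0 0 0;0 0 0 0;0 0 0 0;0 0 0 0", gripper=0)

```text
t: 22.75
tcp_pos: [0.5186, -0.4104, 0.0737]
tool_rot: [-0.017, 1.0, -0.0, 0.0]
force: [-0.8, 0.0, 0.6]
finger_gap: 1.001
gripper_force: 0.0
```

Request:
step_arm(targets="0 0 -20 0;0 0 -60 0;0 0 -110 0;0 0 -160 0;0 0 -210 0;0 0 -250 0;-5 48 -250 0;-5 96 -250 0;-5 144 -250 0;-5 170 -250 0;-5 170 -250 0;-5 170 -250 0")

```text
t: 23.95
tcp_pos: [0.518, -0.2402, 0.3241]
tool_rot: [-0.018, 1.0, -0.001, 0.0]
force: [-0.9, 0.3, -0.5]
finger_gap: 1.0
gripper_force: 0.0
```

```bash
python3 - <<'E'
from h import *
s=manip.sense(); im=shot("wrist","wBin"); print(s["tcp_pos"],yaw())
sc=shot("scene","sc2")
a=im[60:360,180:580]; b=sc[130:280,130:530]
cv2.imwrite("pics/comb.png",cv2.resize(np.vstack([a,b])[:,:,::-1],None,fx=1.3,fy=1.3,interpolation=cv2.INTER_CUBIC))
for c in("wrist","scene"):
  for q in("fork_mid","bin","cover_handle","link1_mid"): print(c,q,[(np.round(d["position"]).tolist(),round(d["p"],2)) for d in manip.mark_of(c,q)])
E
```

```text
[ 0.51795297 -0.24020548  0.32412946] 91.97103771585327
wrist fork_mid [([212.0, 146.0], 0.97)]
wrist bin [([344.0, 152.0], 0.59)]
wrist cover_handle [([353.0, 284.0], 0.83)]
wrist link1_mid []
scene fork_mid [([179.0, 188.0], 0.77), ([339.0, 215.0], 0.27)]
scene bin [([261.0, 213.0], 0.68)]
scene cover_handle []
scene link1_mid [([459.0, 208.0], 0.49)]
```

View pics/comb.png

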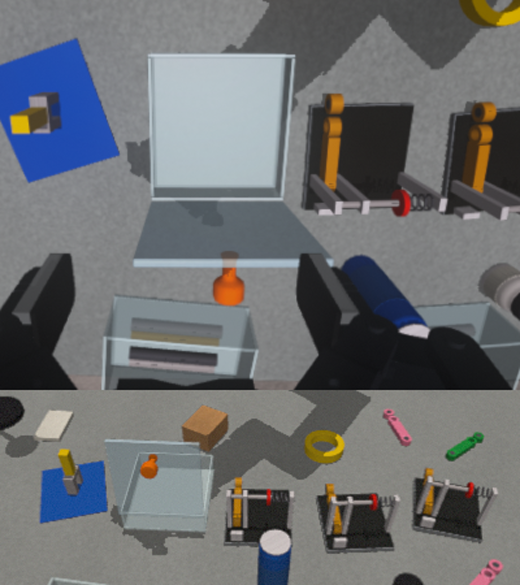

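```bash
python3 - <<'E'
from h import *
s=manip.sense()
f=lambda a,b,z: onz("wrist",(180+a/1.3,60+b/1.3),z,s).round(4)
print("near rim",f(149,55,.05),f(295,55,.05),"far rim",f(150,200,.05),f(282,200,.05))
print("cover top edge",f(135,265,.22),f(335,265,.22),f(135,260,.22))
print(onz("wrist",(353,284),.19,s), tri("scene",(243,192),"wrist",(353,284)))
print("bin",onz("wrist",(344,152),0,s))
# link C
go((.53,-.045,.30,92))
E
```

```text
near rim [ 0.4481 -0.2826  0.05  ] [ 0.4423 -0.1256  0.05  ] far rim [ 0.6159 -0.2804  0.05  ] [ 0.6105 -0.1211  0.05  ]
cover top edge [ 0.6014 -0.2781  0.22  ] [ 0.5966 -0.1197  0.22  ] [ 0.5969 -0.278   0.22  ]
[ 0.64434146 -0.2013305   0.19      ] [ 0.64271403 -0.20141346  0.19220891]
bin [ 0.52507876 -0.20596885  0.        ]
shift [-18.9 195.3  23.5] turn -0.1 len 198
```

Request:
step_arm(targets="8 48 10 0;16 96 30 0;24 144 50 0;28 180 70 0;28 180 75 0;28 180 75 0")

```text
t: 25.05
tcp_pos: [0.4831, -0.0606, 0.2481]
tool_rot: [-0.018, 1.0, 0.0, -0.001]
force: [-0.2, 0.0, 0.1]
finger_gap: 1.002
gripper_force: 0.0
```

```bash
cat >> h.py <<'E'
def link(im,s,x,y,z=.036,rad=.1):
    h=cv2.cvtColor(im[:,:,::-1].copy(),cv2.COLOR_BGR2HSV); m=cv2.inRange(h,(8,150,60),(21,255,255))>0
    g=np.arange(-rad,rad,.0005); X,Y=np.meshgrid(x+g,y+g,indexing="ij")
    uv=projs("wrist",np.stack([X,Y,0*X+z],-1),s).astype(np.float32)
    d=cv2.remap(m.astype(np.uint8),uv[...,0],uv[...,1],0)
    d=cv2.morphologyEx(d,cv2.MORPH_CLOSE,np.ones((25,25)))
    n,l,st,c=cv2.connectedComponentsWithStats(d); i=1+np.argmax(st[1:,4])
    v,u=np.nonzero(l==i); P=np.c_[X[v,u],Y[v,u]].astype(np.float32)*1000
    mu,ev=cv2.PCACompute(P,None); a=ev[0]*np.sign(ev[0,0]); t=(P-mu)@a; w=(P-mu)@np.array([-a[1],a[0]])
    mid=mu[0]+a*(t.min()+t.max())/2+np.array([-a[1],a[0]])*(np.percentile(w,1)+np.percentile(w,99))/2
    print("link ctr",mid.round(1),"yaw",np.degrees(np.arctan2(a[1],a[0])).round(1),"len",np.ptp(t).round(1),"wid",np.ptp(np.percentile(w,[1,99])).round(1),"xmin..xmax",P[:,0].min(),P[:,0].max())
    return mid/1000
E
python3 - <<'E'
from h import *
s=manip.sense(); im=shot("wrist","wL1"); print(s["tcp_pos"])
link(im,s,.51,-.06)
E
```

```text
[ 0.48312066 -0.06057861  0.2481078 ]
link ctr [542.  -62.8] yaw 3.9 len 121.0 wid 14.0 xmin..xmax 481.5 602.0
```

```bash
python3 - <<'E'
from h import *
go((.525,-.064,.10,94),(.525,-.064,.016,94))
E
```

```text
shift [-40.6  -3.5 148.9] turn -2.0 len 154
shift [-40.6  -3.5 232.9] turn -2.0 len 236
```

Request:
step_arm(targets="-20 -2 40 -2;-41 -4 80 -2;-41 -4 120 -2;-41 -4 160 -2;-41 -4 190 -2;-41 -4 215 -2;-41 -4 228 -2;-41 -4 231 -2;-41 -4 231 -2;-41 -4 231 -2", gripper=0.45)

```text
t: 26.1
tcp_pos: [0.526, -0.0647, 0.0189]
tool_rot: [-0.034, 0.999, -0.001, 0.001]
force: [-0.2, 0.6, 0.4]
finger_gap: 0.547
gripper_force: 0.0
```

Request:
step_arm(targets="0 0 0 0;0 0 0 0;0 0 0 0;0 0 0 0;0 0 0 0;0 0 0 0", gripper=1, squeeze=60)

```text
t: 26.7
tcp_pos: [0.5247, -0.0639, 0.0177]
tool_rot: [-0.035, 0.999, -0.0, -0.0]
force: [-0.6, -0.0, 0.0]
finger_gap: 0.0
gripper_force: 0.0
```

```bash
python3 - <<'E'
from h import *
s=manip.sense(); im=shot("wrist","wL2"); sc=shot("scene","sc3")
a=cv2.resize(im[0:300,120:520],(800,600)); b=cv2.resize(sc[150:280,280:540],(520,260))
a[:190,-380:]=cv2.resize(b,(380,190))
cv2.imwrite("pics/L2.png",a[:,:,::-1])
E
```

```text
(no output)
```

View pics/L2.png

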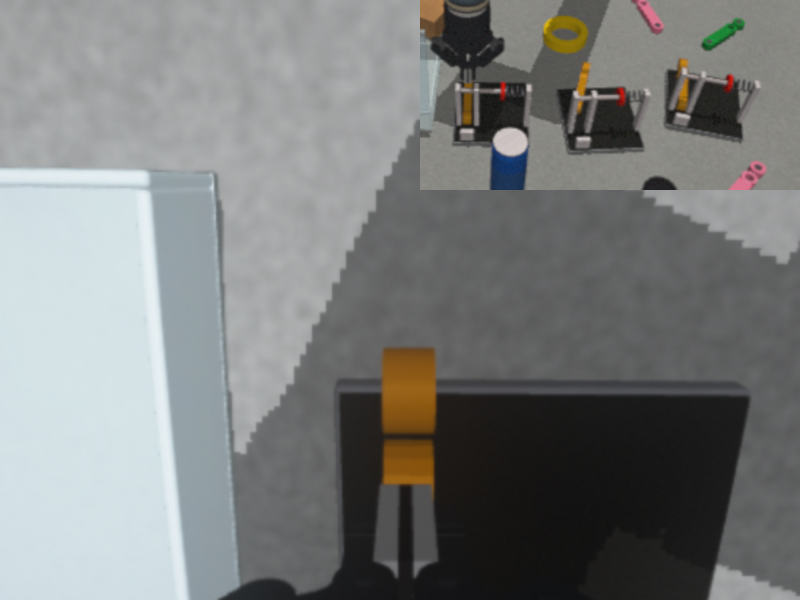

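```bash
python3 - <<'E'
from h import *
s=manip.sense(); print(s["tcp_pos"],s["finger_gap"],s["gripper_force"])
f=lambda a,b,z: onz("wrist",(120+a/2,b/2),z,s).round(4)
for z in (.036,.024,.012):
  print(z,"end",f(408,348,z),f(408,435,z),"eye",f(408,440,z),f(408,485,z),"w",f(383,460,z)[1],f(434,460,z)[1],"base edge",f(340,383,.012))
print("tip proj",proj("wrist",s["tcp_pos"],s), proj("wrist",s["tcp_pos"]-[0.011,0,0],s))
E
```

```text
[ 0.52465557 -0.063956    0.01766163] 0.002564993041610886 0.0
0.036 end [ 0.4801 -0.0668  0.036 ] [ 0.5039 -0.0651  0.036 ] eye [ 0.5053 -0.065   0.036 ] [ 0.5187 -0.064   0.036 ] w -0.0713 -0.0576 base edge [ 0.4986 -0.0858  0.012 ]
0.024 end [ 0.4832 -0.0665  0.024 ] [ 0.5089 -0.0647  0.024 ] eye [ 0.5105 -0.0646  0.024 ] [ 0.5249 -0.0635  0.024 ] w -0.0714 -0.0566 base edge [ 0.4986 -0.0858  0.012 ]
0.012 end [ 0.4864 -0.0662  0.012 ] [ 0.514  -0.0643  0.012 ] eye [ 0.5157 -0.0641  0.012 ] [ 0.5312 -0.063   0.012 ] w -0.0715 -0.0555 base edge [ 0.4986 -0.0858  0.012 ]
tip proj [323.30996984 237.19173294] [324.60482138 220.69610528]
```

```bash
python3 - <<'E'
from h import *
s=manip.sense()
print("tcp",proj("scene",s["tcp_pos"]), "eye top",proj("scene",(.52,-.064,.036)),"end top",proj("scene",(.48,-.066,.036)),"foot",proj("scene",(.604,-.06,.036)))
sc=cv2.imread("pics/sc3.png"); im=cv2.imread("pics/wL2.png")
a=cv2.resize(sc[185:245,290:350],(600,600),interpolation=cv2.INTER_CUBIC)
cv2.imwrite("pics/L3.png",a)
E
```

```text
tcp [312.70471748 210.28317211] eye top [312.81182531 204.30736989] end top [313.50438473 193.53201324] foot [311.14110844 229.02719345]
```

View pics/L3.png

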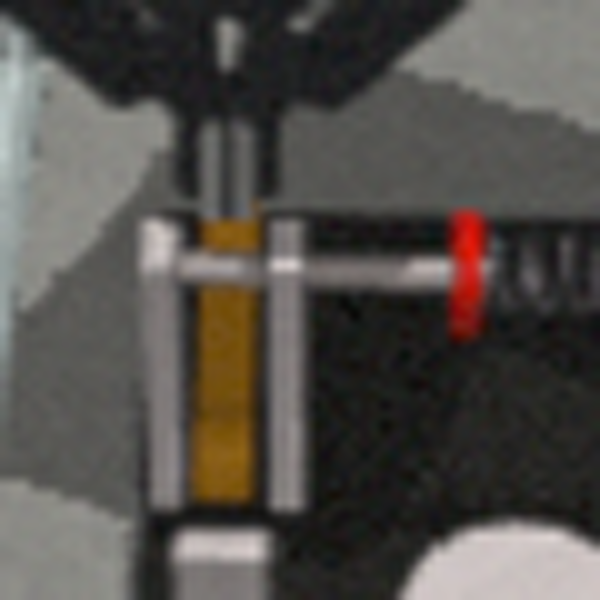

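Request:
step_arm(targets="0 0 0 0;0 0 0 0;0 0 0 0;-4 0 0 0;-4 0 3 0;-4 0 6 0;-4 0 9 0;-4 0 12 0;-4 0 12 0", gripper=0.45)

```text
t: 27.7
tcp_pos: [0.5282, -0.0635, 0.0052]
tool_rot: [-0.035, 0.999, 0.0, -0.001]
force: [0.6, 0.7, -0.5]
finger_gap: 0.551
gripper_force: 0.0
```

Request:
step_arm(targets="0 0 0 0;0 0 0 0;0 0 0 0;0 0 0 0;0 0 0 0;0 0 0 0", gripper=1)

```text
t: 28.3
tcp_pos: [0.5288, -0.0637, 0.006]
tool_rot: [-0.035, 0.999, -0.0, 0.0]
force: [0.1, -0.3, 4.3]
finger_gap: 0.133
gripper_force: 58.7
```

Request:
step_arm(targets="6 0 -1 0;14 0 -1 0;24 0 -1 0;34 0 -1 0;44 0 -1 0;52 0 -1 0;52 0 -10 0;52 0 -40 0;52 0 -90 0;52 0 -140 0;52 0 -190 0;52 0 -190 0")

```text
t: 29.5
tcp_pos: [0.482, -0.069, 0.2031]
tool_rot: [-0.035, 0.999, -0.003, 0.008]
force: [1.2, -1.0, -1.2]
finger_gap: 0.14
gripper_force: 58.8
```

```bash
python3 - <<'E'
from h import *
s=manip.sense(); im=shot("wrist","wL4"); print(s["tcp_pos"],s["finger_gap"],s["gripper_force"])
link(im,s,s["tcp_pos"][0],s["tcp_pos"][1],z=s["tcp_pos"][2]+.030,rad=.09)
# bin
o=np.array([.5292,-.2024]);a=np.radians(2.1)
for y in(-.045,0,.045):
    p=o+[np.cos(a)*-.01-np.sin(a)*y,np.sin(a)*-.01+np.cos(a)*y]; print(y,p); go((p[0],p[1],.2,92.1))
E
```

```text
[ 0.48198109 -0.06904127  0.20305195] 0.13955337628305767 58.83280422538519
link ctr [489.7 -68.8] yaw 3.7 len 113.7 wid 13.5 xmin..xmax 432.98108 546.4811
-0.045 [ 0.52085568 -0.24773621]
shift [ -28.6 -181.9    1. ] turn 1.9 len 184
0 [ 0.51920672 -0.20276644]
shift [ -30.1 -137.     0.8] turn 1.9 len 140
0.045 [ 0.51755775 -0.15779666]
shift [-31.6 -92.    0.6] turn 1.9 len 97
```

Request:
step_arm(targets="-5 -48 0 1;-11 -96 0 2;-17 -144 0 2;-21 -179 20 2;-21 -179 60 2;-21 -179 105 2;-21 -179 145 2;-21 -179 175 2;-21 -179 192 2;-21 -179 199 2;-21 -179 199 2;-21 -179 199 2")

```text
t: 30.75
tcp_pos: [0.5071, -0.2415, -0.0027]
tool_rot: [-0.017, 1.0, 0.003, -0.003]
force: [-4.9, 3.4, 15.2]
finger_gap: 0.134
gripper_force: 62.3
```

Request:
step_arm(targets="0 0 -3 0;0 0 -3 0")

```text
t: 30.95
tcp_pos: [0.5098, -0.2441, -0.0008]
tool_rot: [-0.017, 1.0, 0.0, -0.0]
force: [0.1, -0.1, -1.7]
finger_gap: 0.137
gripper_force: 60.4
```

Request:
step_arm(targets="0 0 0 0;0 0 0 0;0 0 0 0;0 0 0 0;0 0 -20 0;0 0 -60 0;0 0 -110 0;0 0 -160 0;0 0 -200 0;0 0 -240 0;0 0 -240 0", gripper=0.7)

```text
t: 32.05
tcp_pos: [0.5135, -0.2467, 0.2462]
tool_rot: [-0.017, 1.0, -0.004, 0.005]
force: [-0.2, -0.9, -0.1]
finger_gap: 0.303
gripper_force: 0.0
```

```bash
python3 - <<'E'
from h import *
s=manip.sense(); im=shot("wrist","wL5"); print(s["tcp_pos"],s["finger_gap"])
link(im,s,.52,-.24,z=.028,rad=.09)
print([(np.round(d["position"]).tolist(),round(d["p"],2)) for d in manip.mark_of("wrist","cover_handle")])
go((.48,.115,.25,97))
E
```

```text
[ 0.51350464 -0.24670807  0.24616677] 0.3028626098771048
link ctr [ 539.2 -244. ] yaw 1.8 len 83.4 wid 10.8 xmin..xmax 497.5 581.0
[([372.0, 334.0], 0.62)]
shift [ 17.9 360.4  -9.9] turn -5.0 len 361
```

Request:
step_arm(targets="2 48 0 -1;5 96 0 -2;7 144 0 -3;10 192 0 -4;12 240 0 -5;15 288 0 -5;18 336 0 -5;18 360 0 -5;18 360 0 -5;18 360 0 -5", gripper=0.45)

```text
t: 33.15
tcp_pos: [0.4787, 0.1148, 0.2382]
tool_rot: [-0.062, 0.998, -0.0, -0.002]
force: [0.1, -0.9, -0.1]
finger_gap: 0.55
gripper_force: 0.0
```

```bash
python3 - <<'E'
from h import *
s=manip.sense(); im=shot("wrist","wL6"); print(s["tcp_pos"],s["finger_gap"],yaw())
link(im,s,.52,.13,z=.036,rad=.1)
link(im,s,.5,.33,z=.036,rad=.08)
E
```

```text
[0.47866797 0.11481846 0.23816278] 0.5504956264550904 96.97693624087954
link ctr [503.4 140.3] yaw -11.2 len 121.3 wid 16.6 xmin..xmax 443.0 563.5
link ctr [473.8 320.8] yaw -10.8 len 113.2 wid 26.3 xmin..xmax 420.0 531.5
```

```bash
python3 - <<'E'
from h import *
go((.502,.1405,.10,79),(.502,.1405,.006,79))
E
```

```text
shift [-26.3  23.4 138.4] turn 18.0 len 143
shift [-26.6  23.5 232.4] turn 18.0 len 235
```

Request:
step_arm(targets="-9 8 30 7;-18 16 65 14;-26 23 100 18;-26 23 140 18;-26 23 175 18;-26 23 200 18;-26 23 215 18;-26 23 225 18;-26 23 230 18;-26 23 230 18")

```text
t: 34.2
tcp_pos: [0.5029, 0.14, 0.0094]
tool_rot: [0.097, 0.995, -0.0, -0.0]
force: [-0.6, 0.4, 0.9]
finger_gap: 0.553
gripper_force: 0.0
```

Request:
step_arm(targets="0 0 0 0;0 0 0 0;0 0 0 0;0 0 0 0;0 0 0 0;0 0 0 0", gripper=1)

```text
t: 34.8
tcp_pos: [0.5029, 0.1408, 0.01]
tool_rot: [0.096, 0.995, 0.0, 0.0]
force: [0.2, -0.0, 2.1]
finger_gap: 0.004
gripper_force: 1.3
```

Request:
step_arm(targets="0 0 0 0;0 0 0 0;0 0 0 0;0 0 5 0;0 0 10 0;0 0 15 0;0 0 19 0;0 0 19 0;0 0 19 0", gripper=0.45)

```text
t: 35.7
tcp_pos: [0.5027, 0.1407, -0.0095]
tool_rot: [0.096, 0.995, -0.0, -0.0]
force: [-0.3, -0.1, 0.2]
finger_gap: 0.546
gripper_force: 0.0
```

Request:
step_arm(targets="0 0 0 0;0 0 0 0;0 0 0 0;0 0 0 0;0 0 0 0;0 0 0 0", gripper=1)

```text
t: 36.3
tcp_pos: [0.503, 0.1408, -0.009]
tool_rot: [0.096, 0.995, 0.0, 0.0]
force: [-0.4, 0.6, 3.5]
finger_gap: 0.147
gripper_force: 60.5
```

Request:
step_arm(targets="6 0 -2 0;14 0 -3 0;20 0 -5 0;20 0 -30 0;20 0 -75 0;20 0 -120 0;20 0 -165 0;20 0 -210 0;20 0 -220 0;20 0 -220 0")

```text
t: 37.3
tcp_pos: [0.4835, 0.1448, 0.2122]
tool_rot: [0.096, 0.995, 0.0, 0.002]
force: [0.9, 0.0, -1.5]
finger_gap: 0.149
gripper_force: 59.9
```

```bash
python3 - <<'E'
from h import *
s=manip.sense(); im=shot("wrist","wL7"); print(s["tcp_pos"],s["finger_gap"],s["gripper_force"])
link(im,s,s["tcp_pos"][0],s["tcp_pos"][1],z=s["tcp_pos"][2]+.045,rad=.09)
o=np.array([.5292,-.2024]);a=np.radians(2.1); x,y=-.006,0.
p=o+[np.cos(a)*x-np.sin(a)*y,np.sin(a)*x+np.cos(a)*y]; print(y,p); go((.48,-.05,.2,92.1),(p[0],p[1],.2,92.1),(p[0],p[1],-.014,92.1))
E
```

```text
[0.48350806 0.14479286 0.21222067] 0.1489773201202777 59.939021616009995
link ctr [476.1 145.5] yaw -11.0 len 110.7 wid 13.4 xmin..xmax 421.00806 530.50806
0.0 [ 0.52320403 -0.20261986]
shift [ -35.1 -191.5   10.4] turn -13.1 len 195
shift [-106.6 -333.    10.4] turn -13.1 len 350
shift [-106.8 -333.   224.4] turn -13.1 len 415
```

Request:
step_arm(targets="-9 -48 5 -4;-18 -96 10 -8;-27 -144 10 -12;-35 -191 10 -13;-59 -233 10 -13;-83 -278 10 -13;-107 -325 10 -13;-107 -333 50 -13;-107 -333 95 -13;-107 -333 140 -13;-107 -333 165 -13;-107 -333 165 -13")

```text
t: 38.55
tcp_pos: [0.5191, -0.1996, 0.0393]
tool_rot: [-0.017, 1.0, 0.004, -0.006]
force: [-0.8, 0.8, -0.9]
finger_gap: 0.147
gripper_force: 59.9
```

Request:
step_arm(targets="0 0 15 0;0 0 30 0;0 0 42 0;0 0 50 0;0 0 54 0;0 0 54 0;0 0 54 0")

```text
t: 39.25
tcp_pos: [0.5248, -0.2029, -0.0079]
tool_rot: [-0.017, 1.0, -0.0, 0.0]
force: [-0.1, 0.6, -0.5]
finger_gap: 0.149
gripper_force: 59.9
```

Request:
step_arm(targets="0 0 3 0;0 0 6 0;0 0 6 0;0 0 6 0")

```text
t: 39.65
tcp_pos: [0.5245, -0.2027, -0.0143]
tool_rot: [-0.017, 1.0, 0.0, -0.0]
force: [-0.2, 0.8, -1.0]
finger_gap: 0.149
gripper_force: 59.9
```

Request:
step_arm(targets="0 0 0 0;0 0 0 0;0 0 0 0;0 0 0 0;0 0 -20 0;0 0 -60 0;0 0 -110 0;0 0 -160 0;0 0 -210 0;0 0 -260 0;0 0 -260 0", gripper=0.7)

```text
t: 40.75
tcp_pos: [0.5288, -0.2052, 0.2537]
tool_rot: [-0.017, 1.0, -0.005, 0.007]
force: [0.3, -0.7, -0.1]
finger_gap: 0.298
gripper_force: 0.0
```

```bash
python3 - <<'E'
from h import *
s=manip.sense(); im=shot("wrist","wL8"); print(s["tcp_pos"],s["finger_gap"])
h=cv2.cvtColor(im[:,:,::-1].copy(),cv2.COLOR_BGR2HSV); m=cv2.inRange(h,(8,110,60),(22,255,255))
n,l,st,c=cv2.connectedComponentsWithStats(m)
for i in range(1,n):
    if st[i,4]>150: print(st[i],onz("wrist",c[i],.028,s).round(3))
go((.45,.30,.25,80))
E
```

```text
[ 0.52876592 -0.20523613  0.2537265 ] 0.29792159075715297
[ 329    0   72   38 1690] [ 0.359 -0.164  0.028]
[288 106  12  17 194] [ 0.475 -0.246  0.028]
[322 107  10  17 165] [ 0.475 -0.205  0.028]
[289 128  12  68 702] [ 0.534 -0.244  0.028]
[322 129  10  67 616] [ 0.535 -0.203  0.028]
[137 140  34  23 424] [ 0.525 -0.428  0.028]
[313 299  29  33 808] [ 0.786 -0.192  0.028]
shift [ 59.2 506.4  -3.2] turn 12.0 len 510
```

Request:
step_arm(targets="5 47 0 1;11 94 0 2;17 141 0 3;23 188 0 4;29 235 0 6;34 282 0 8;40 329 0 9;46 376 0 10;52 423 0 11;57 470 0 12;59 506 0 12;59 506 0 12", gripper=0.45)

```text
t: 42.0
tcp_pos: [0.4461, 0.3045, 0.2438]
tool_rot: [0.085, 0.996, 0.0, -0.002]
force: [-1.3, -0.1, -0.1]
finger_gap: 0.551
gripper_force: 0.0
```

```bash
python3 - <<'E'
from h import *
s=manip.sense(); im=shot("wrist","wL9"); print(s["tcp_pos"],s["finger_gap"],yaw())
m=link(im,s,.48,.32,z=.036,rad=.09)
E
```

```text
[0.44607593 0.30450252 0.24378834] 0.5508091875563996 80.21287830325656
link ctr [478.9 325.2] yaw -10.2 len 120.8 wid 15.1 xmin..xmax 418.5 539.0
```

```bash
python3 - <<'E'
from h import *
go((.467,.3275,.10,79.8),(.467,.3275,-.009,79.8))
E
```

```text
shift [-16.6  28.7 143.6] turn 0.4 len 147
shift [-16.9  28.9 252.6] turn 0.4 len 255
```

Request:
step_arm(targets="-6 10 40 0;-12 20 80 0;-17 29 120 0;-17 29 160 0;-17 29 195 0;-17 29 220 0;-17 29 235 0;-17 29 245 0;-17 29 250 0;-17 29 250 0;-17 29 250 0")

```text
t: 43.15
tcp_pos: [0.4707, 0.3268, -0.0033]
tool_rot: [0.087, 0.996, 0.0, 0.001]
force: [-0.2, -0.3, 0.2]
finger_gap: 0.552
gripper_force: 0.0
```

Request:
step_arm(targets="0 0 0 0;0 0 0 0;0 0 0 0;0 0 0 0;0 0 0 0;0 0 0 0", gripper=1)

```text
t: 43.75
tcp_pos: [0.4705, 0.3269, -0.0032]
tool_rot: [0.087, 0.996, 0.0, 0.001]
force: [-0.6, -0.4, 6.7]
finger_gap: 0.145
gripper_force: 60.4
```

Request:
step_arm(targets="6 0 -1 0;14 0 -1 0;24 0 -1 0;34 0 -1 0;44 0 -1 0;52 0 -1 0;52 0 -10 0;52 0 -40 0;52 0 -90 0;52 0 -140 0;52 0 -190 0;52 0 -200 0")

```text
t: 44.95
tcp_pos: [0.4218, 0.3374, 0.2021]
tool_rot: [0.087, 0.996, 0.003, 0.005]
force: [1.1, 0.0, -0.5]
finger_gap: 0.141
gripper_force: 59.6
```

```bash
python3 - <<'E'
from h import *
s=manip.sense(); im=shot("wrist","wL10"); print(s["tcp_pos"],s["finger_gap"],s["gripper_force"])
link(im,s,s["tcp_pos"][0],s["tcp_pos"][1],z=s["tcp_pos"][2]+.04,rad=.09)
o=np.array([.5292,-.2024]);a=np.radians(2.1); x,y=-.015,.042
p=o+[np.cos(a)*x-np.sin(a)*y,np.sin(a)*x+np.cos(a)*y]; print(y,p); go((.46,.08,.2,92.1),(p[0],p[1],.2,92.1),(p[0],p[1],-.007,92.1))
E
```

```text
[0.421798   0.3373545  0.20211841] 0.14065308336595714 59.64420363306999
link ctr [421.4 336.4] yaw -9.9 len 107.6 wid 13.5 xmin..xmax 367.798 474.298
0.042 [ 0.51267104 -0.16097786]
shift [-8.300e+01 -2.463e+02  2.000e-01] turn -12.1 len 260
shift [-176.7 -474.4   -0.5] turn -12.1 len 506
shift [-175.1 -475.7  206.5] turn -12.1 len 547
```

Request:
step_arm(targets="-16 -47 -5 -4;-32 -94 -8 -8;-48 -141 -8 -12;-64 -188 -8 -12;-80 -235 -8 -12;-96 -282 -8 -12;-113 -329 -8 -12;-130 -376 -8 -12;-150 -420 -5 -12;-168 -455 5 -12;-180 -476 30 -12;-180 -476 50 -12")

```text
t: 46.2
tcp_pos: [0.5134, -0.1681, 0.1432]
tool_rot: [-0.015, 1.0, -0.0, -0.0]
force: [-0.2, 0.3, -1.5]
finger_gap: 0.139
gripper_force: 59.6
```

```bash
python3 - <<'E'
from h import *
go((.5175,-.1605,.03,92.1),(.5175,-.1605,-.006,92.1))
E
```

```text
shift [ -4.4   7.5 113.2] turn -0.4 len 114
shift [ -4.4   7.5 149.2] turn -0.4 len 149
```

Request:
step_arm(targets="-3 3 20 0;-3 6 50 0;-3 6 80 0;-3 6 105 0;-3 6 125 0;-3 6 137 0;-3 6 143 0;-3 6 143 0;-3 6 143 0")

```text
t: 47.1
tcp_pos: [0.5162, -0.1586, 0.0031]
tool_rot: [-0.017, 1.0, -0.0, 0.0]
force: [1.0, 0.7, -0.5]
finger_gap: 0.141
gripper_force: 59.6
```

Request:
step_arm(targets="0 0 4 0;0 0 8 0;0 0 10 0;0 0 10 0;0 0 10 0")

```text
t: 47.6
tcp_pos: [0.5159, -0.1584, -0.0072]
tool_rot: [-0.017, 1.0, -0.0, 0.0]
force: [-0.4, -0.5, -0.7]
finger_gap: 0.145
gripper_force: 59.6
```

Request:
step_arm(targets="0 0 0 0;0 0 0 0;0 0 0 0;0 0 0 0;0 0 -20 0;0 0 -60 0;0 0 -110 0;0 0 -160 0;0 0 -210 0;0 0 -260 0;0 0 -290 0;0 0 -290 0", gripper=0.7)

```text
t: 48.8
tcp_pos: [0.5186, -0.1598, 0.2883]
tool_rot: [-0.017, 1.0, -0.003, 0.005]
force: [-0.1, -0.7, 0.6]
finger_gap: 0.302
gripper_force: 0.0
```

```bash
python3 - <<'E'
from h import *
s=manip.sense(); im=shot("wrist","wL11"); print(s["tcp_pos"],s["finger_gap"])
h=cv2.cvtColor(im[:,:,::-1].copy(),cv2.COLOR_BGR2HSV); m=cv2.inRange(h,(8,110,60),(22,255,255))
n,l,st,c=cv2.connectedComponentsWithStats(m)
for i in range(1,n):
    if st[i,4]>100: print(st[i],onz("wrist",c[i],.028,s).round(3))
for q in("fork_mid","cover_handle","link1_mid"): print(q,[(np.round(d["position"]).tolist(),round(d["p"],2)) for d in manip.mark_of("wrist",q)])
d=[x for x in manip.mark_of("wrist","cover_handle")]
if d: print(onz("wrist",d[0]["position"],.19,s))
go((.68,-.16,.33,92.1),(.69,-.205,.33,92.1))
E
```

```text
[ 0.51861241 -0.15977893  0.28829485] 0.3018969629864006
[ 290    0   73   47 2218] [ 0.347 -0.164  0.028]
[258 112  11  16 164] [ 0.475 -0.245  0.028]
[288 113  10  15 148] [ 0.475 -0.205  0.028]
[320 114  10  16 145] [ 0.475 -0.161  0.028]
[259 132  14  62 655] [ 0.535 -0.243  0.028]
[289 133  11  62 590] [ 0.535 -0.202  0.028]
[320 134  10  62 519] [ 0.535 -0.158  0.028]
[116 143  35  22 383] [ 0.526 -0.431  0.028]
fork_mid [([143.0, 148.0], 0.55)]
cover_handle []
link1_mid [([323.0, 156.0], 0.66)]
shift [-165.    -7.8  -49.9] turn -0.1 len 173
shift [-173.5  -53.2  -50.1] turn -0.1 len 188
```

```bash
python3 - <<'E'
from h import *
go((.68,-.256,.288,92.1),(.68,-.256,.168,92.1))
E
```

```text
shift [-161.9 -103.9   -8.1] turn -0.1 len 193
shift [-162.3 -104.2  111.9] turn -0.1 len 223
```

Request:
step_arm(targets="-36 -23 -8 0;-72 -46 -8 0;-108 -69 -8 0;-144 -92 -8 0;-162 -104 -8 0;-162 -104 -8 0;-162 -104 25 0;-162 -104 65 0;-162 -104 100 0;-162 -104 112 0;-162 -104 112 0;-162 -104 112 0", gripper=1)

```text
t: 50.25
tcp_pos: [0.6819, -0.257, 0.172]
tool_rot: [-0.017, 1.0, -0.0, 0.001]
force: [0.5, 0.5, 0.5]
finger_gap: 0.003
gripper_force: 0.0
```

```bash
python3 - <<'E'
from h import *
s=manip.sense(); print(s["tcp_pos"],yaw(),s["force"])
for c in("scene","top"):
    manip.snapshot(c); d=manip.mark_of(c,"cover_handle"); print(c,[(np.round(x["position"]).tolist(),round(x["p"],2)) for x in d])
H=np.array([.614,.05]); t0=s["tcp_pos"]
for th in np.r_[1.48,np.arange(1.4,-.01,-.1)]:
    rho=.145; P=H+rho*np.array([-np.cos(th),np.sin(th)])+.008*np.array([np.sin(th),np.cos(th)])
    print(round(th,2),"x",round((t0[0]-(P[0]+.011))*1000,1),"z",round((t0[2]-(P[1]-.027))*1000,1))
E
```

```text
[ 0.68189221 -0.25699582  0.17199803] 91.97840053334146 [0.54933417 0.48159747 0.49652626]
scene [([246.0, 193.0], 0.93)]
top [([403.0, 149.0], 0.6)]
1.48 x 62.1 z 3.9
1.4 x 73.7 z 4.7
1.3 x 88.0 z 7.1
1.2 x 102.0 z 11.0
1.1 x 115.5 z 16.1
1.0 x 128.5 z 22.7
0.9 x 140.8 z 30.4
0.8 x 152.2 z 39.4
0.7 x 162.6 z 49.5
0.6 x 172.0 z 60.5
0.5 x 180.3 z 72.5
0.4 x 187.3 z 85.2
0.3 x 193.1 z 98.5
0.2 x 197.4 z 112.4
0.1 x 200.4 z 126.6
-0.0 x 201.9 z 141.0
```

Request:
step_arm(targets="25 0 4 0;45 0 4 0;55 0 4 0;62 0 4 0;68 0 5 0;74 0 5 0;81 0 6 0;88 0 7 0;95 0 9 0;102 0 11 0;109 0 14 0;115 0 16 0")

```text
t: 51.65
tcp_pos: [0.5655, -0.2605, 0.1542]
tool_rot: [-0.017, 1.0, 0.0, -0.0]
force: [1.3, 0.1, -0.5]
finger_gap: 0.0
gripper_force: 0.5
```

```bash
python3 - <<'E'
from h import *
s=manip.sense(); print(s["tcp_pos"],s["force"])
im=shot("scene","scv"); print([(np.round(x["position"]).tolist(),round(x["p"],2)) for x in manip.mark_of("scene","cover_handle")])
H=np.array([.614,.05])
for th in(1.5,1.3,1.1,.9): 
    P=H+.14*np.array([-np.cos(th),np.sin(th)])+.043*np.array([np.sin(th),np.cos(th)]); print(th,proj("scene",(P[0],-.2,P[1])))
E
```

```text
[ 0.56553248 -0.26051265  0.15424882] [ 1.31610174  0.08045679 -0.45165903]
[([249.0, 177.0], 0.71)]
1.5 [243.05573989 193.30729482]
1.3 [245.83085634 182.69140338]
1.1 [248.82728221 174.40885925]
0.9 [251.87704952 168.70881051]
```

Request:
step_arm(targets="7 0 3 0;13 0 7 0;20 0 10 0;26 0 14 0;32 0 18 0;37 0 23 0;43 0 28 0;48 0 33 0;53 0 38 0;57 0 44 0;61 0 50 0;65 0 56 0")

```text
t: 52.95
tcp_pos: [0.501, -0.263, 0.0982]
tool_rot: [-0.017, 1.0, 0.0, -0.0]
force: [0.5, -0.6, 0.3]
finger_gap: -0.005
gripper_force: 0.3
```

Request:
step_arm(targets="4 0 6 0;7 0 13 0;10 0 20 0;13 0 26 0;15 0 33 0;17 0 40 0;19 0 47 0;20 0 54 0;21 0 58 0;21 0 60 0;21 0 60 0")

```text
t: 54.05
tcp_pos: [0.4802, -0.2635, 0.0384]
tool_rot: [-0.017, 1.0, 0.0, -0.0]
force: [0.6, 0.5, -0.4]
finger_gap: 0.002
gripper_force: 0.0
```

```bash
python3 - <<'E'
from h import *
s=manip.sense(); print(s["tcp_pos"],s["force"])
im=shot("scene","scv2"); print([(np.round(x["position"]).tolist(),round(x["p"],2)) for x in manip.mark_of("scene","cover_handle")])
H=np.array([.614,.05])
for th in(.4,.3,.2,.1,0): 
    P=H+.14*np.array([-np.cos(th),np.sin(th)])+.043*np.array([np.sin(th),np.cos(th)]); print(th,proj("scene",(P[0],-.2,P[1])))
E
```

```text
[ 0.48024939 -0.26350227  0.03836444] [ 0.64871167  0.51301714 -0.39960292]
[([262.0, 174.0], 0.62)]
0.4 [258.83222715 165.76200797]
0.3 [260.00674626 166.9480405 ]
0.2 [261.08876826 168.65192228]
0.1 [262.07272702 170.83672834]
0 [262.9543513  173.46462097]
```

Request:
step_arm(targets="0 0 3 0;0 0 6 0;0 0 9 0;0 0 11 0;0 0 11 0")

```text
t: 54.65
tcp_pos: [0.4809, -0.2641, 0.0333]
tool_rot: [-0.018, 1.0, -0.001, 0.001]
force: [-8.2, 5.1, 41.3]
finger_gap: -0.003
gripper_force: 20.3
```

Request:
step_arm(targets="0 0 -8 0;0 0 -30 0;0 0 -70 0;0 0 -120 0;0 0 -170 0;40 0 -210 0;40 0 -210 0;40 0 -210 0")

```text
t: 55.45
tcp_pos: [0.4402, -0.2652, 0.2387]
tool_rot: [-0.017, 1.0, -0.001, 0.001]
force: [0.7, 0.5, 0.1]
finger_gap: 0.002
gripper_force: 0.0
```

```bash
python3 - <<'E'
from h import *
s=manip.sense(); print(s["tcp_pos"],s["force"],s["t"])
for c in("scene","top"):
    im=shot(c,"fin_"+c)
    for q in("cover_handle","fork_mid","can","jar","link1_mid"): print(c,q,[(np.round(x["position"]).tolist(),round(x["p"],2)) for x in manip.mark_of(c,q)])
for th in(.1,0): 
    P=np.array([.614,.05])+.14*np.array([-np.cos(th),np.sin(th)])+.043*np.array([np.sin(th),np.cos(th)]); print(th,proj("scene",(P[0],-.2,P[1])),proj("top",(P[0],-.2,P[1])))
# orange knob centroid
for c in("scene","top"):
    im=cv2.imread(f"pics/fin_{c}.png"); h=cv2.cvtColor(im,cv2.COLOR_BGR2HSV); m=cv2.inRange(h,(3,200,150),(12,255,255)); m[:,:230]=0 if c=="scene" else m[:,:230]
    n,l,st,ce=cv2.connectedComponentsWithStats(m); print(c,[(st[i].tolist(),ce[i].round().tolist()) for i in range(1,n) if 20<st[i,4]<800])
print(onz("top",(470,208),.053),proj("top",(.5187,-.4105,.103)))
E
```

```text
[ 0.4402254  -0.26523101  0.23872322] [0.65913064 0.45785504 0.09566048] 55.45
scene cover_handle [([261.0, 176.0], 0.77)]
scene fork_mid [([186.0, 188.0], 0.66)]
scene can [([339.0, 285.0], 0.71), ([328.0, 231.0], 0.65)]
scene jar [([437.0, 299.0], 0.66), ([474.0, 223.0], 0.63)]
scene link1_mid [([339.0, 285.0], 0.66)]
top cover_handle [([397.0, 218.0], 0.9)]
top fork_mid [([469.0, 204.0], 0.66), ([195.0, 198.0], 0.55)]
top can []
top jar [([243.0, 120.0], 0.65)]
top link1_mid []
0.1 [262.07272702 170.83672834] [396.35733357 217.35054662]
0 [262.9543513  173.46462097] [395.40423079 219.25339858]
scene []
top []
[ 0.50927664 -0.41433134  0.053     ] [475.4195173  203.92171024]
```

```bash
python3 - <<'E'
from h import *
print(tri("scene",(261,176),"top",(397,218)))
s=manip.sense(); im=shot("wrist","fin_w")
d=manip.mark_of("wrist","cover_handle"); print([(x["position"],round(x["p"],2)) for x in d])
for th in(.1,.05,0):
    P=np.array([.614,.05])+.14*np.array([-np.cos(th),np.sin(th)])+.043*np.array([np.sin(th),np.cos(th)]); print(th,P,proj("wrist",(P[0],-.2,P[1]),s))
if d:
    for c,p in(("scene",(261,176)),):
        o1,v1=ray("scene",p);print(tri("scene",p,"wrist",d[0]["position"]))
f=manip.mark_of("wrist","fork_mid"); print([(x["position"],round(x["p"],2)) for x in f], proj("wrist",(.5187,-.4105,.053),s))
E
```

```text
[ 0.47739965 -0.20525594  0.08660551]
[([376.8, 207.6], 0.6)]
0.1 [0.47899225 0.10676186] [382.76135045 216.00037815]
0.05 [0.47632407 0.09994334] [381.82670034 211.28536131]
0 [0.474 0.093] [380.87046537 206.9781549 ]
[ 0.47752537 -0.20415375  0.08708908]
[([209.7, 221.0], 0.68)] [206.49059159 223.05370953]
```

```bash
python3 -c "
from station import manip; print(manip.sign_off())"
```

```text
the job is handed in; nothing more can be done
None
```

I handed the job in at about 55 s of the 210 s limit: all three arms are in the bin, the cover is shut and the fork is back on its blue mat by my last camera checks. The sign-off returned no verdict, and the final press on the cover briefly reached about 41 N at the fingers.

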